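# Load the grinding balls into the shaker dish with the scoop

## Robot

A 6-joint arm with a two-finger parallel gripper is mounted at the origin on the work surface. World frame = base frame: x ahead of the robot, y to its left, z up, the work surface at z = 0. Lengths are in mm, angles in rad, forces in N, time in s.
With the tool pointing down it reaches from about 375 to 900 mm from the base axis. Payload 3.1 kg.
Tool frame: the origin (TCP) lies at the very end of the fingers, on their centre line; the grasp point (between the pads) lies r.grasp_offset behind it (r.grasp_offset is the distance from the TCP to the grasp point, in mm); y points along the fingers, z is the direction in which the jaws open and shut, and the axes are right-handed (so a half turn about y gives the same grasp; the last joint's range is limited). The gripper opens to 85 mm and grips with 20 to 120 N. Pads are 22 mm wide; open, the fingers measure 114 mm over their backs; the gripper's body (76 mm by 85 mm) begins 54 mm behind the grasp point. The pads swing forward as they close: fully open they stand 13 mm farther back than shut.
Start: joints at [-1.397, 0.527, 1.433, -0, 1.181, -0.178], TCP at [215.976, -586.474, 231.31] pointing down, gripper open.
Joint ranges: [-3.08, 3.08], [-0.75, 2.2], [0.22, 2.44], [-1.43, 4.57], [0, 2.65], [-2.85, 2.85]. Speed limits (rad/s): [2.79, 2.79, 3.14, 3.14, 3.14, 3.14].

## Interface

Orientations are given as a rotation vector (axis times angle).
In Python, from cell import r gives the robot as it stands.
- The arm moves only by the tool send_rows, never from a script. Its argument "increments" is a list of rows, each a list of 4 numbers: the shift along the tool's x, y, z in cm, then the turn about the tool's y in degrees. In form: [[x, y, z, roll], ...]. A call has 1 to 8 rows; each row shifts and turns the pose as measured when the row begins, along the tool's axes as they then stand; what a row does not reach is not made up. A row lasts 1/12 s, in which the tool goes at most 41.7 mm and 7.16 degrees, less where a joint would pass 70% of its speed; a pose out of reach is approached as far as the arm can. A call with a gripper value outside its range is refused whole. "claw" is the gripper's target within -1 to 1 (shut at 1, half-way at 0, fully open at -1), set as the call begins (left out, the last holds). The fingers move at their own pace and stop on an object; "squeeze" is the grip in N (left out, the last holds). Time passes only in rows, so rows that do not move let the fingers close. It gives the time, the measured TCP pose, the force and the opening at its end, in the units of the state.
- r.state(): the state, without advancing time (a new reading comes with each control period).
- r.camera(name): name is "side" or "top"; returns the picture (480x640x3 uint8, red, green, blue); there is no depth.
- r.camera_model(name): a dict with "fx", "fy", "cx", "cy" (pixels), "k1" (the pictures are not rectified: a ray, as slopes to the right and down, at radius r is drawn at 1 + k1 r^2 times it, then the intrinsics apply), "R" (3x3) and "t" (3): a world point X has camera coordinates R X + t. Camera axes: x right, y down, z forward; pixel columns grow to the right and rows downward; lengths in mm; the calibration is good to about 2 mm. A picture is of the moment at which its call begins. camera_model takes no time and is no camera call.
- r.job_done(): hands the job in, once; it reports no verdict.
The state is a dict: "time_s": time; "joints": joint angles; "joint_vel": joint speeds; "joint_efforts": joint torques, N m; "eef_pos": TCP position; "orientation": TCP orientation; "force": force on the tool from outside, world axes, zero at the start; "moment": the same for the moment, N m; "width": opening from 0.0 (shut) to 1.0 (fully open).
Only numpy, scipy, OpenCV 4.12 (cv2) and the standard library are available. Lean on these libraries where they do the work, as an engineer would, in place of code of your own. Each camera call takes 0.05 s, during which the arm holds its last target. There are 200 camera calls.

## Task

Before loading, turn the shaker's speed knob back until its pointer is on the zero mark. Then use the scoop, never the fingers, to take all four grinding balls out of the tray and tip them gently, from just above it, into the dish on the shaker. Finally stand the scoop flat on the open bench, and leave the bottles, beaker, jar and vial rack where they are.

Things in the scene. Friction and masses are not known exactly. Their poses are not given: they have to be found in the camera images.
- tray: Open steel tray fixed to the bench, left or right, 300 x 92 mm outside, 36 mm high, walls 4 mm (inside 292 x 84 mm), floor 5 mm. Origin: centre of its underside; x along its length towards the ramp end (away from the robot within 0.3 rad), z up. Four balls start with their centres at x = +7 to +100 mm; the floor from the plain end to them is clear.
- tray_ramp_foot (a point): Middle of the line on the tray's inside floor (5 mm above the bench) where the ramp begins, 109 mm along the tray's x from its centre; axes as the tray. From here the floor rises at 40 degrees, full inside width, to 36 mm above the bench at the far (+x) end wall, which is 60 mm high. Balls pushed up the ramp roll back over a lip held close to it.
- scoop: Loose flat-bottomed aluminium scoop, about 180 g, standing on the bench; open at front and top. Floor plate 95 x 76 mm, 2 mm thick, x = -45 to +50 mm; sides 2 mm (outer faces y = +-38 mm), 40 mm high back to x = +15 mm, then 20 mm high to x = +30 mm; back wall at x = -45 mm, 40 mm high; white upright handle behind it. Origin on the underside, x towards the open front, z up.
- scoop_lip (a point): Middle of the scoop's front edge, on the underside: (50, 0, 0) mm in the scoop's frame, same axes.
- scoop_grip (a point): Point to grip from above on the axis of the scoop's upright white handle, a bar 28 mm (x) by 24 mm (y) in section that runs from the underside to 132 mm above it: (-59, 0, 108) mm in the scoop's frame, same axes; the handle's top is 24 mm above this point.
- shaker: White laboratory shaker fixed on the bench, 220 (x) x 280 (y) mm, top deck 60 mm above the bench. Origin: centre of its underside; front to -x, z up. On its deck, on the +y side, is a rectangular steel dish; on the -y side the black speed knob. It stands on the side of the bench where the tray is not, turned up to 0.25 rad.
- dish_floor (a point): Centre of the inside floor of the shaker's fixed steel dish, 68 mm above the bench. The dish measures 150 (x) by 140 (y) mm inside, walls 4 mm thick, its rim 40 mm above this point (108 mm above the bench). Axes as the shaker: at (0, 60, 68) mm in the shaker's frame.
- speed_knob (a joint): Angle of the shaker's speed knob (rad): 0 when its pointer end (with the white line) points at the long black zero mark, which lies towards the shaker's +x side; positive is clockwise seen from above. Starts between 0.5 and 1.4; it can turn from -0.4 to 2.6, has no stop at zero and stays where it is left (about 0.05 N m of friction).
- knob_grip (a point): On the upright axis of the knob, at the height to grip, 85 mm above the bench and 25 mm above the deck: at (-20, -85, 85) mm in the shaker's frame. The grip is a bar 16 mm wide, 58 mm long and 28 mm high (top 97 mm above the bench) on a disc 54 mm across; x of this point runs along the bar to its pointer end.
- ball0_center (a point): Centre of a white ceramic grinding ball, 34 mm in diameter, about 60 g, loose in the tray; it rolls freely. All four are alike. (The axes turn with the ball.)
- ball1_center (a point): Centre of another white ceramic grinding ball, 34 mm in diameter, about 60 g, loose in the tray; it rolls freely. All four are alike. (The axes turn with the ball.)
- ball2_center (a point): Centre of another white ceramic grinding ball, 34 mm in diameter, about 60 g, loose in the tray; it rolls freely. All four are alike. (The axes turn with the ball.)
- ball3_center (a point): Centre of another white ceramic grinding ball, 34 mm in diameter, about 60 g, loose in the tray; it rolls freely. All four are alike. (The axes turn with the ball.)
- reagent_bottle: Bystander: clear glass bottle with blue cap, 72 mm across, 150 mm tall, behind the work area. Origin at the centre of its underside, z up.
- amber_bottle: Bystander: amber glass bottle with blue cap, 68 mm across, 140 mm tall, behind the work area. Origin at the centre of its underside, z up.
- vial_rack: Bystander: black rack of small vials, 70 x 130 mm, 50 mm tall, behind the work area. Origin at the centre of its underside, z up.
- beaker: Bystander: glass beaker, 68 mm across, 75 mm tall, between the robot and the scoop. Origin at the centre of its underside, z up.
- jar: Bystander: white jar, 60 mm across, 60 mm tall, between the robot and the scoop. Origin at the centre of its underside, z up.
There are look-alikes about, which are no part of the job. What is shaped like the scoop but turquoise is not meant.

How it is judged (in metres and radians):
On the way, in this order (a step that is already met when the one before it is completed fails the run):
1. the speed knob's pointer is on zero (within 0.13 rad) while no ball is in the dish (value of joint speed_knob between -0.13 and 0.13 rad and not (x of ball0_center in the frame of dish_floor between -0.075 and 0.075 m and y of ball0_center in the frame of dish_floor between -0.07 and 0.07 m and z of ball0_center in the frame of dish_floor between 0.005 and 0.045 m) and not (x of ball1_center in the frame of dish_floor between -0.075 and 0.075 m and y of ball1_center in the frame of dish_floor between -0.07 and 0.07 m and z of ball1_center in the frame of dish_floor between 0.005 and 0.045 m) and not (x of ball2_center in the frame of dish_floor between -0.075 and 0.075 m and y of ball2_center in the frame of dish_floor between -0.07 and 0.07 m and z of ball2_center in the frame of dish_floor between 0.005 and 0.045 m) and not (x of ball3_center in the frame of dish_floor between -0.075 and 0.075 m and y of ball3_center in the frame of dish_floor between -0.07 and 0.07 m and z of ball3_center in the frame of dish_floor between 0.005 and 0.045 m)), for 0.3 s.
2. all four balls lie in the dish (x of ball0_center in the frame of dish_floor between -0.075 and 0.075 m and y of ball0_center in the frame of dish_floor between -0.07 and 0.07 m and z of ball0_center in the frame of dish_floor between 0.005 and 0.045 m and x of ball1_center in the frame of dish_floor between -0.075 and 0.075 m and y of ball1_center in the frame of dish_floor between -0.07 and 0.07 m and z of ball1_center in the frame of dish_floor between 0.005 and 0.045 m and x of ball2_center in the frame of dish_floor between -0.075 and 0.075 m and y of ball2_center in the frame of dish_floor between -0.07 and 0.07 m and z of ball2_center in the frame of dish_floor between 0.005 and 0.045 m and x of ball3_center in the frame of dish_floor between -0.075 and 0.075 m and y of ball3_center in the frame of dish_floor between -0.07 and 0.07 m and z of ball3_center in the frame of dish_floor between 0.005 and 0.045 m), for 0.3 s.
At the end, for the whole second after the job is handed in: The knob reads zero within 0.13 rad; all four balls lie inside the dish (centres within its walls and below its rim level) and nearly at rest (under 0.1 m/s); the scoop stands at rest, upright within 0.06 rad, with its underside on the bench (within 3 mm), not in the tray or on the shaker (all of step 2 and value of joint speed_knob between -0.13 and 0.13 rad and linear speed of each of ball0, ball1, ball2, ball3 below 0.1 m/s and height (world z) of scoop between -0.003 and 0.0035 m and angle between scoop's own z axis and vertical below 0.06 rad and linear speed of scoop below 0.02 m/s); the robot touches nothing.
It fails at once if a finger touches a ball (contact force between the fingers and ball0 above 0.3 N or contact force between the fingers and ball1 above 0.3 N or contact force between the fingers and ball2 above 0.3 N or contact force between the fingers and ball3 above 0.3 N).
It fails at once if a ball is thrown or dropped hard (faster than 1.5 m/s) (linear speed of any of ball0, ball1, ball2, ball3 above 1.5 m/s).
It fails at once if a bystander is shifted by more than 25 mm or tipped by more than 0.4 rad (distance of any of reagent_bottle, amber_bottle, beaker, jar, vial_rack from where it was at the start of the episode above 0.025 m or angle between any of reagent_bottle, amber_bottle, beaker, jar, vial_rack's own z axis and vertical above 0.4 rad).
It also fails if it takes over 72 s, if anything falls off the work surface, if the arm or the gripper's body presses on something with over 40 N, if the wrist force passes 120 N, or if a joint passes its speed limit or range.

## Working session

There is one attempt and no reset: what is moved stays moved. The work goes in short steps, Python scripts to look and compute and a tool call to move; the robot and the scene stay as the last step left them, time stands still between calls to the robot, and variables do not carry over. Pictures are saved under pics/ and viewed, about 8 in all and at most 12, crops included, and the job is handed in when it is done.

Besides the shell and the picture viewer there is one more tool, called by a JSON object that holds its "fn" and its "kwargs", one argument or row to a line. send_rows: Moves the arm, as the interface text tells. Its arguments: {"type":"object","properties":{"increments":{"type":"array","items":{"type":"array","items":{"type":"number"}}},"claw":{"type":"number"},"squeeze":{"type":"number"}},"required":["increments"]}

```bash
ls; mkdir -p pics; python3 - <<'E'
from cell import r
import cv2
for n in("top","side"):
    cv2.imwrite(f"pics/{n}0.png",r.camera(n)[:,:,::-1]); m=r.camera_model(n); print(n,m)
print(r.state(), r.grasp_offset)
E
```

```text
pics
top {'fx': 610.022606376603, 'fy': 610.022606376603, 'cx': 312.20444487101895, 'cy': 239.39745533820442, 'k1': -0.18643102507802586, 'R': array([[ 8.19128986e-03, -9.99965735e-01,  1.19647379e-03],
       [-9.87318755e-01, -8.27738001e-03, -1.58534419e-01],
       [ 1.58538890e-01,  1.17300362e-04, -9.87352726e-01]]), 't': array([ -13.35831845,  523.04107983, 1115.22175033])}
side {'fx': 434.3175688686994, 'fy': 434.3175688686994, 'cx': 328.3737538645217, 'cy': 241.58050059370007, 'k1': 0.02262763003363282, 'R': array([[-0.81538258, -0.57878097,  0.01279977],
       [-0.3785572 ,  0.51632028, -0.76818476],
       [ 0.43800194, -0.63120991, -0.64010026]]), 't': array([400.96694255, 286.14107309, 667.87103811])}
{'time_s': 0.1, 'joints': array([-1.39647088e+00,  5.28411283e-01,  1.43375296e+00,  6.02363736e-06,
        1.18142103e+00, -1.78570922e-01]), 'joint_vel': array([-0.00120869, -0.00263894, -0.00221595, -0.00215124,  0.0005882 ,
        0.00103217]), 'joint_efforts': array([-3.44896571e-04, -4.43304563e+01, -1.78586948e+01, -2.93777084e-04,
        3.93979790e-03,  4.56061812e-06]), 'eef_pos': array([ 215.88579365, -585.85025518,  230.41483268]), 'orientation': array([-0.36183167,  2.03143787, -2.02733034]), 'force': array([-0.33044721, -0.30646512, -0.13752045]), 'moment': array([-0.07602203, -0.03732305, -0.0090879 ]), 'width': 1.0008664493127406} 18.700000000000003
```

View pics/top0.png

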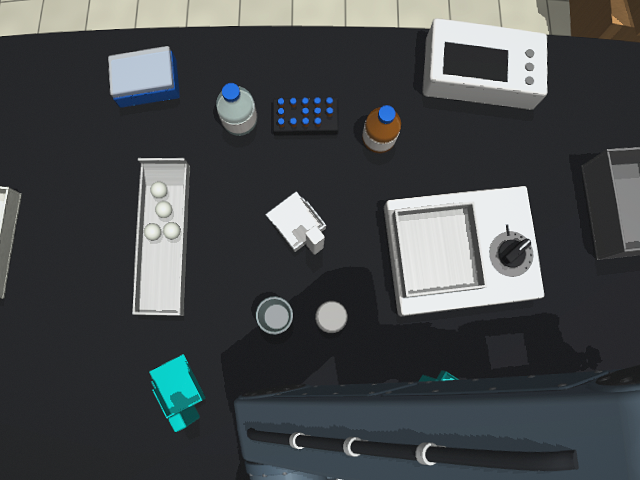

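View pics/side0.png

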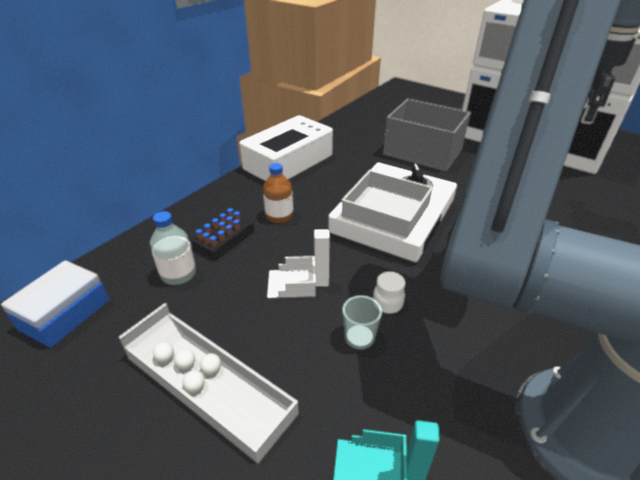

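The top view shows the tray at the left (133–190, 158–315), balls at about (159,190), (164,210), (152,231) and (172,230). The white scoop is at (297,222), with its handle towards the lower right. The shaker is at (465,250) and the knob at (514,250). The side view agrees. Next: zoomed crops to pick features.

```bash
cat > h.py <<'E'
import numpy as np, cv2
from cell import r
def K(m): return np.array([[m["fx"],0,m["cx"]],[0,m["fy"],m["cy"]],[0,0,1.]]),np.array([m["k1"],0,0,0,0.])
def cast(n,px,z):
    """pixels -> world points on plane height z"""
    m=r.camera_model(n);k,d=K(m)
    u=cv2.undistortPoints(np.array(px,float).reshape(-1,1,2),k,d).reshape(-1,2)
    ray=np.c_[u,np.ones(len(u))]@m["R"]; c=-m["R"].T@m["t"]
    return c+ray*((np.broadcast_to(z,len(u))-c[2])/ray[:,2])[:,None]
def proj(n,X):
    m=r.camera_model(n);k,d=K(m)
    return cv2.projectPoints(np.array(X,float).reshape(-1,1,3),cv2.Rodrigues(m["R"])[0],m["t"],k,d)[0].reshape(-1,2)
def snap(n,f=None):
    im=np.ascontiguousarray(r.camera(n)[:,:,::-1])
    if f: cv2.imwrite(f,im)
    return im
def crop(im,x0,y0,x1,y1,s):
    c=cv2.resize(im[y0:y1,x0:x1],None,fx=s,fy=s,interpolation=cv2.INTER_CUBIC)
    for x in range((x0+9)//10*10,x1,10):
        L=8 if x%50==0 else 4; cv2.line(c,((x-x0)*s,0),((x-x0)*s,L),(0,0,255),1)
        if x%20==0: cv2.putText(c,str(x),((x-x0)*s-8,18),0,.35,(0,255,255),1)
    for y in range((y0+9)//10*10,y1,10):
        cv2.line(c,(0,(y-y0)*s),(6,(y-y0)*s),(0,0,255),1)
        if y%20==0: cv2.putText(c,str(y),(8,(y-y0)*s+4),0,.35,(0,255,255),1)
    return c
E
python3 - <<'E'
from h import *
im=cv2.imread("pics/top0.png")
o=np.zeros((600,800,3),np.uint8)
def put(c,x,y): o[y:y+c.shape[0],x:x+c.shape[1]]=c
put(crop(im,120,150,200,325,3),0,0)
put(crop(im,258,185,333,260,4),250,0)
put(crop(im,480,215,545,285,5)[:350,:],250,250-0) if 0 else put(crop(im,480,220,545,280,4),250,310)
put(crop(im,380,180,552,320,1),560,0)
cv2.imwrite("pics/c1.png",o)
E
```

```text
(no output)
```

View pics/c1.png

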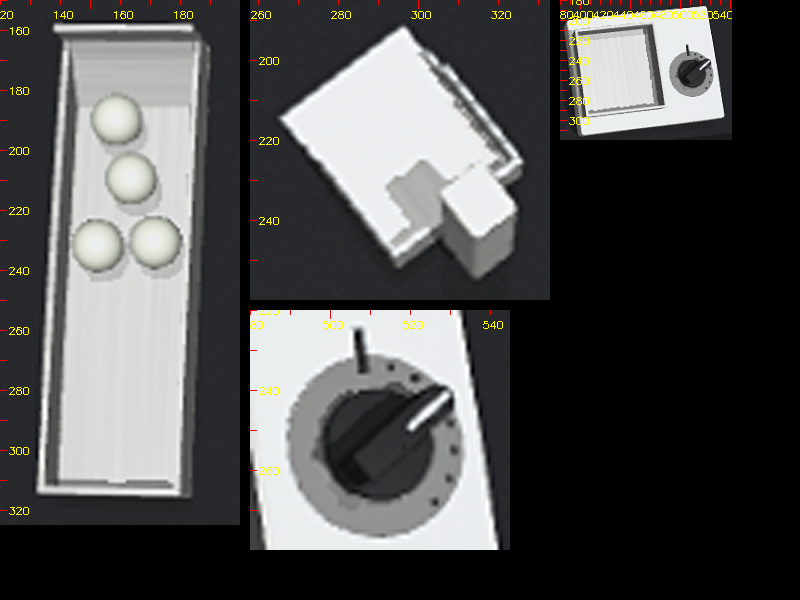

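```bash
python3 - <<'E'
from h import *
np.set_printoptions(precision=1,suppress=True)
deg=lambda v:np.degrees(np.arctan2(v[1],v[0]))
nl,nr=cast("top",[[132.3,314.7],[182.7,314.5]],36); fl,fr=cast("top",[[137.7,158],[184.3,158]],60)
print("tray",nl,nr,fl,fr,"W",np.linalg.norm(nl-nr),np.linalg.norm(fl-fr),"L",np.linalg.norm((fl+fr-nl-nr)[:2])/2,"yaw",deg(fl-nl),deg(fr-nr),"c",(nl+nr+fl+fr)/4)
b=cast("top",[[159.3,189.7],[163.7,209.3],[152.3,231.7],[172,230.7]],22);print("balls",b[:,:2])
a,c=cast("top",[[265.75,214.5],[296.25,191.75]],2);h=cast("top",[[315.1,234.2]],132)[0]
print("scoop",a,c,np.linalg.norm(a-c),"lip",(a+c)/2,"yaw from lip",deg(a-c)-90,"handle",h,"yaw",deg((a+c)/2-h),"d",np.linalg.norm(((a+c)/2-h)[:2]))
k=cast("top",[[511.25,253.75]],60)[0];p=cast("top",[[519.75,250],[529.75,240.8]],97);z=cast("top",[[508.75,235.75],[506.75,224.75]],60)
print("knob",k,"ptr",p,deg(p[1]-p[0]),"zero",deg(z[1]-z[0]),deg(z.mean(0)-k), "ptr from c",deg(p[1]-k))
im=cv2.imread("pics/top0.png");m=(im.min(2)>200).astype(np.uint8);m[:,:375]=0;m[:180]=0;m[330:]=0
cs=max(cv2.findContours(m,0,1)[0],key=cv2.contourArea);P=cast("top",cs.reshape(-1,2),60)[:,:2].astype(np.float32)
R=cv2.minAreaRect(P);print(R)
print(cv2.approxPolyDP(cs,6,True).reshape(-1,2).tolist())
# dish rim z=108 test, with center
c=np.array(R[0])
for yaw in (deg(z[1]-z[0]),):
    y=np.radians(yaw);A=np.array([[np.cos(y),-np.sin(y)],[np.sin(y),np.cos(y)]]);print(yaw,"knob pred",c+A@[-20,-85],"dish",c+A@[0,60])
E
```

```text
tray [375.9 332.6  36. ] [378.2 234.5  36. ] [677.7 331.7  60. ] [677.2 239.1  60. ] W 98.05107532591913 92.54686262638954 L 300.4012415735731 yaw -0.17456084516223275 0.8731983508598028 c [527.3 284.5  48. ]
balls [[623.5 294.7]
 [583.8 283.6]
 [538.9 304.3]
 [541.2 264.9]]
scoop [578.6  83.3   2. ] [625.3  23.5   2. ] 75.81583022245188 lip [601.9  53.4   2. ] yaw from lip 37.97761293755124 handle [517.9 -14.  132. ] yaw 38.73139753538076 d 107.75603631014442
knob [ 495.8 -387.3   60. ] ptr [[ 497.7 -391.5   97. ]
 [ 515.  -411.7   97. ]] -49.4196244823896 zero 8.043651200687265 6.273096529679286 ptr from c -51.78282640625157
((505.4306640625, -299.393310546875), (217.38600158691406, 276.5461120605469), 6.759402751922607)
[[524, 186], [388, 201], [407, 296], [485, 287], [400, 297], [402, 313], [543, 296]]
8.043651200687265 knob pred [ 497.5 -386.4] dish [ 497. -240.]
```

```bash
cat >> h.py <<'E'
from scipy.spatial.transform import Rotation as Ro
def plan(x,y,z,jaw=None):
    """shift (cm) in tool axes to reach TCP x,y,z (mm) and roll (deg) so tool z has azimuth jaw mod 180"""
    s=r.state();R=Ro.from_rotvec(s["orientation"]).as_matrix()
    az=np.degrees(np.arctan2(R[1,2],R[0,2]))
    d=R.T@(np.array([x,y,z])-s["eef_pos"])/10
    out=""
    if jaw is not None:
        da=(jaw-az+90)%180-90; out=f"roll {da*np.sign(R[2,1]):.1f} or other way {(da-180*np.sign(da))*np.sign(R[2,1]):.1f}"
    print("t",round(s["time_s"],2),"pos",s["eef_pos"].round(1),"tilt y",R[:,1].round(3),"jaw az",round(az,1),"shift cm",d.round(2),out,"j",s["joints"].round(2),"F",s["force"].round(1),"w",round(s["width"],2))
E
python3 - <<'E'
from h import *
plan(495.8,-386.8,150,39.5)
im=cv2.imread("pics/top0.png");g=im.min(2)
for y in (180,215,250,280,300): print(y,g[y,128:148].tolist(),g[y,178:196].tolist())
for x in (145,165,): print(x,"near",g[300:322,x].tolist(),"far",g[152:190,x].tolist())
E
```

```text
t 0.1 pos [ 215.9 -585.9  230.4] tilt y [-0.     0.002 -1.   ] jaw az -69.8 shift cm [-33.14   8.07  -8.99] roll 70.7 or other way -109.3 j [-1.4   0.53  1.43  0.    1.18 -0.18] F [-0.3 -0.3 -0.1] w 1.0
180 [40, 41, 40, 39, 39, 40, 39, 40, 39, 38, 32, 93, 195, 199, 98, 77, 76, 151, 189, 186] [184, 183, 184, 184, 185, 191, 222, 189, 73, 82, 84, 54, 37, 40, 39, 39, 41, 41]
215 [40, 40, 40, 38, 41, 41, 40, 39, 32, 123, 208, 184, 94, 80, 81, 73, 198, 218, 215, 213] [217, 217, 219, 220, 220, 221, 107, 79, 85, 79, 41, 40, 41, 41, 40, 40, 41, 40]
250 [38, 40, 41, 40, 40, 38, 30, 126, 215, 192, 97, 80, 81, 79, 197, 219, 217, 215, 214, 215] [219, 217, 221, 223, 145, 74, 83, 80, 58, 38, 38, 40, 40, 41, 40, 40, 40, 39]
280 [40, 40, 40, 38, 35, 67, 193, 221, 139, 77, 80, 75, 133, 199, 217, 215, 215, 214, 214, 215] [220, 224, 231, 106, 80, 83, 85, 43, 38, 41, 40, 41, 39, 41, 38, 41, 41, 39]
300 [41, 40, 37, 36, 24, 227, 232, 95, 78, 83, 75, 125, 224, 215, 213, 215, 214, 214, 214, 214] [222, 229, 130, 81, 81, 86, 42, 38, 39, 40, 40, 42, 40, 39, 40, 40, 39, 40]
145 near [214, 214, 213, 214, 213, 214, 214, 214, 216, 197, 125, 137, 187, 224, 168, 38, 32, 36, 34, 38, 40, 41] far [40, 39, 39, 40, 38, 27, 186, 227, 148, 79, 82, 117, 162, 169, 163, 166, 174, 174, 187, 188, 187, 191, 192, 190, 175, 165, 161, 153, 151, 150, 130, 129, 112, 103, 97, 116, 127, 127]
165 near [218, 218, 217, 217, 217, 218, 217, 218, 219, 222, 127, 130, 146, 231, 225, 58, 30, 34, 36, 36, 38, 41] far [40, 41, 39, 39, 36, 29, 173, 229, 111, 83, 84, 103, 170, 170, 162, 164, 170, 173, 185, 183, 181, 185, 186, 186, 188, 186, 182, 182, 183, 186, 188, 180, 150, 137, 152, 164, 169, 171]
```

{"fn": "send_rows", "kwargs": {
  "increments": [
    [-4, 0, -1.1, 0],
    [-4, 0, -1.1, 0],
    [-4, 0, -1.1, 0],
    [-4, 0, -1.1, 0],
    [-4, 0, -1.1, 0],
    [-4, 0, -1.1, 0],
    [-4, 0, -1.1, 0],
    [-4, 0, -1.1, 0]
  ],
  "claw": -0.3,
  "squeeze": 60
}}

```text
time_s: 0.77
eef_pos: [483.2, -396.5, 225.4]
orientation: [-0.351, 2.047, -2.037]
force: [0.4, 0.2, -0.5]
width: 0.65
```

{"fn": "send_rows", "kwargs": {
  "increments": [
    [0, 0, 0, 7],
    [0, 0.5, 0, 7],
    [0, 1, 0, 7],
    [0, 1, 0, 7],
    [0, 1, 0, 7],
    [0, 1, 0, 7],
    [0, 0.5, 0, 7],
    [0, 0, 0, 7]
  ]
}}

```text
time_s: 1.43
eef_pos: [491.9, -383.9, 169.8]
orientation: [-0.619, -1.845, 1.831]
force: [0.5, -0.1, 0.4]
width: 0.65
```

```bash
python3 - <<'E'
from h import *
np.set_printoptions(precision=1,suppress=True)
plan(495.8,-386.8,130,39.5)
L=cast("top",[[139.3,180],[137,215],[135,250],[133.46,280],[132.5,300]],36)
R=cast("top",[[185.35,180],[183.6,215],[181.95,250],[180.65,280],[179.8,300]],36)
print("L",L[:,:2].tolist());print("R",R[:,:2].tolist());print(cast("top",[[145,314.3],[165,314.6]],36),cast("top",[[145,157.55],[165,157.6]],60))
for Q in(L,R):print(np.degrees(np.polyfit(Q[:,0],Q[:,1],1)[0]),np.polyfit(Q[:,0],Q[:,1],1))
E
```

```text
t 1.43 pos [ 491.9 -383.9  169.8] tilt y [-0.  0. -1.] jaw az -127.8 shift cm [-0.5  4.   0. ] roll 12.7 or other way -167.3 j [-0.8  0.6  1.5  0.   1.1  1.4] F [ 0.5 -0.1  0.4] w 0.65
L [[639.7292314234185, 332.6253795684072], [569.3613822839894, 332.9225951871471], [500.44392568426565, 333.0722917506333], [442.2944424273298, 333.21445777381973], [403.90409036252726, 333.3632886071173]]
R [[639.6273097810424, 240.03320970624912], [569.7783913756357, 240.20034083653894], [501.3768911223869, 240.4894839110066], [443.67290921134764, 240.76514672285654], [405.5834425433146, 241.04546700467145]]
[[377.2 307.7  36. ]
 [377.4 268.7  36. ]] [[678.5 317.1  60. ]
 [678.2 277.2  60. ]]
-0.16926507794469817 [ -0.  334.5]
-0.24523195958106012 [ -0.  242.7]
```

{"fn": "send_rows", "kwargs": {
  "increments": [
    [-0.2, 2, 0, 6.5],
    [-0.2, 2, 0, 6.2],
    [-0.1, 2, 0, 0],
    [0, 2.2, 0, 0],
    [0, 1, 0, 0],
    [0, 0, 0, 0]
  ]
}}

```text
time_s: 1.93
eef_pos: [494.8, -385.8, 72.6]
orientation: [-0.798, -1.688, 1.675]
force: [1.2, 0.1, 0.2]
width: 0.65
```

```bash
python3 - <<'E'
from h import *
plan(495.8,-386.8,74,39.5)
im=snap("top");s=snap("side")
cv2.imwrite("pics/k1.png",np.hstack([crop(im,440,180,560,300,3)[:360],crop(s,360,110,480,230,3)]))
E
```

```text
t 1.93 pos [ 494.8 -385.8   72.6] tilt y [-0.008  0.012 -1.   ] jaw az -141.4 shift cm [-0.15 -0.14 -0.02] roll -0.9 or other way 179.1 j [-0.84  0.74  1.53  0.    0.88  1.63] F [1.2 0.1 0.2] w 0.65
```

View pics/k1.png

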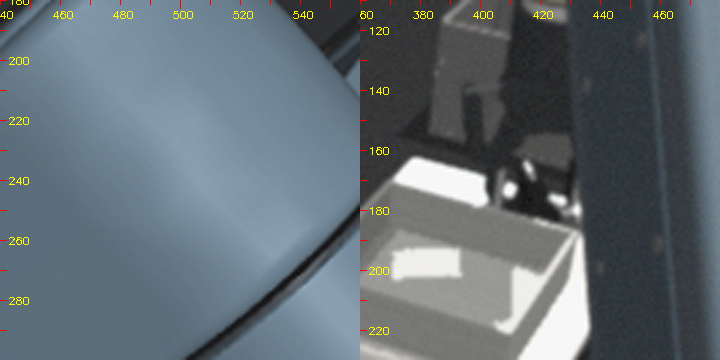

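The arm hides the knob in both views, so I will close on it and check by the opening.

{"fn": "send_rows", "kwargs": {
  "increments": [
    [0, 0, 0, 0],
    [0, 0, 0, 0],
    [0, 0, 0, 0],
    [0, 0, 0, 0],
    [0, 0, 0, 0],
    [0, 0, 0, 0]
  ],
  "claw": 1,
  "squeeze": 40
}}

```text
time_s: 2.53
eef_pos: [497.5, -388.4, 78.5]
orientation: [-0.808, -1.688, 1.682]
force: [1.3, 0.0, -4.2]
width: 0.179
```

{"fn": "send_rows", "kwargs": {
  "increments": [
    [0, 0, 0, -7],
    [0, 0, 0, -7],
    [0, 0, 0, -7],
    [0, 0, 0, -7],
    [0, 0, 0, -7],
    [0, 0, 0, -7],
    [0, 0, 0, -7],
    [0, 0, 0, -4]
  ]
}}

```text
time_s: 3.2
eef_pos: [498.3, -386.6, 78.5]
orientation: [-0.06, 2.2, -2.187]
force: [0.8, -0.5, -3.4]
width: 0.179
```

```bash
python3 - <<'E'
from h import *
plan(495.8,-386.8,74,96.8)
print(r.state()["moment"])
E
```

```text
t 3.2 pos [ 498.3 -386.6   78.5] tilt y [ 0.     0.006 -1.   ] jaw az -86.8 shift cm [0.25 0.45 0.01] roll -3.6 or other way 176.4 j [-0.84  0.73  1.53  0.01  0.89  0.67] F [ 0.8 -0.5 -3.4] w 0.18
[-0.16143043  0.06527739 -0.03779001]
```

{"fn": "send_rows", "kwargs": {
  "increments": [
    [0, 0, 0, -3.6],
    [0, 0, 0, 0],
    [0, 0, 0, 0]
  ]
}}

```text
time_s: 3.45
eef_pos: [498.3, -386.4, 78.5]
orientation: [-0.132, 2.164, -2.152]
force: [-0.3, 0.1, -3.4]
width: 0.178
```

{"fn": "send_rows", "kwargs": {
  "increments": [
    [0, 0, 0, 0],
    [0, 0, 0, 0],
    [0, 0, 0, 0],
    [0, 0, 0, 0],
    [0, -3, 0, 0],
    [0, -4, 0, 0],
    [0, -4, 0, 0],
    [0, -4, 0, 0]
  ],
  "claw": -0.3
}}

```text
time_s: 4.12
eef_pos: [494.2, -383.6, 224.8]
orientation: [-0.14, 2.193, -2.143]
force: [0.3, -0.9, -0.5]
width: 0.65
```

```bash
python3 - <<'E'
from h import *
# scoop: handle at (517.9,-14), yaw 38 -> jaw az 128
plan(517.9,-14,230,128.2)
E
```

```text
t 4.12 pos [ 494.2 -383.6  224.8] tilt y [-0.015  0.022 -1.   ] jaw az -83.4 shift cm [ -6.61   0.27 -36.45] roll -31.6 or other way 148.4 j [-0.84  0.55  1.42  0.    1.2   0.61] F [ 0.3 -0.9 -0.5] w 0.65
```

{"fn": "send_rows", "kwargs": {
  "increments": [
    [-0.8, 0, -4.05, 0],
    [-0.8, 0, -4.05, 0],
    [-0.8, 0, -4.05, 0],
    [-0.8, 0, -4.05, 0],
    [-0.8, 0, -4.05, 0],
    [-0.8, 0, -4.05, 0],
    [-0.8, 0, -4.05, 0],
    [-0.8, 0, -4.05, 0]
  ]
}}

```text
time_s: 4.78
eef_pos: [530.5, -64.4, 243.5]
orientation: [-0.083, 2.154, -2.174]
force: [-0.4, 0.3, 0.5]
width: 0.649
```

{"fn": "send_rows", "kwargs": {
  "increments": [
    [0, 0, -1, -7],
    [0, 0, 0, -7],
    [0, 0, 0, -7],
    [0, 0, 0, -7],
    [0, 0, 0, -3.6],
    [0, 0, 0, 0]
  ]
}}

```text
time_s: 5.28
eef_pos: [528.3, -41.7, 246.4]
orientation: [-0.618, 1.817, -1.84]
force: [0.5, 0.6, -0.3]
width: 0.646
```

```bash
python3 - <<'E'
from h import *
plan(517.9,-14,140,128.2)
im=snap("top");s=snap("side")
cv2.imwrite("pics/k2.png",np.hstack([crop(im,470,210,550,290,5)[:400],crop(s,230,200,340,310,4)[:400]]))
E
```

```text
t 5.28 pos [528.3 -41.7 246.4] tilt y [ 0.022 -0.005 -1.   ] jaw az -51.6 shift cm [-0.76 10.6  -3.  ] roll 0.2 or other way -179.8 j [-0.29  0.37  1.67  0.    1.08  0.61] F [ 0.5  0.6 -0.3] w 0.65
```

View pics/k2.png

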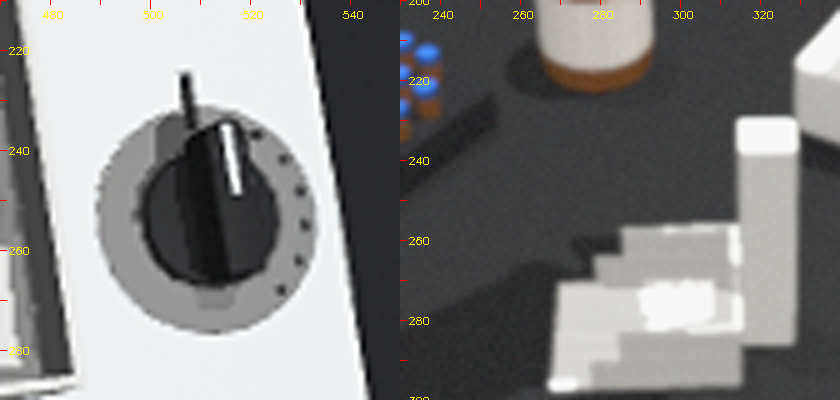

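```bash
python3 - <<'E'
from h import *
deg=lambda v:np.degrees(np.arctan2(v[1],v[0]))
p=cast("top",[[517.5,248.5],[515.2,235]],97);z=cast("top",[[508.6,235.5],[506.7,225]],60)
k=cast("top",[[511.3,253.75]],60)[0];print(p,deg(p[1]-p[0]),"z",deg(z[1]-z[0]),deg(z.mean(0)-k),deg(p[1]-[495.8,-386.8,97]))
print("handle side",cast("side",[[321.5,233.8]],132),"lip corner side z2",cast("side",[[268,297]],2),"far lip",cast("side",[[269.5,271]],2))
E
```

```text
[[ 500.44930574 -387.2908148    97.        ]
 [ 525.63194699 -383.99602506   97.        ]] 7.453996191167055 z 7.994685232114788 6.646919480525462 5.369589640071846
handle side [[515.42040516  -8.1571303  132.        ]] lip corner side z2 [[577.98069734  86.22793854   2.        ]] far lip [[625.14165355  28.10916093   2.        ]]
```

Knob: pointer 7.5° against zero mark about 7–8°, so it is on zero. Now grip the scoop handle.

{"fn": "send_rows", "kwargs": {
  "increments": [
    [-1, 0, -3, 0],
    [0, 2, 0, 0],
    [0, 0, 0, 0],
    [0, 0, 0, 0]
  ]
}}

```text
time_s: 5.72
eef_pos: [519.4, -12.8, 227.2]
orientation: [-0.603, 1.821, -1.85]
force: [0.2, 0.0, 0.5]
width: 0.651
```

```bash
python3 - <<'E'
from h import *
plan(517.5,-12,90,128.2)
E
```

```text
t 5.72 pos [519.4 -12.8 227.2] tilt y [ 0.026 -0.007 -1.   ] jaw az -52.4 shift cm [ 0.33 13.71 -0.47] roll -0.6 or other way 179.4 j [-0.24  0.38  1.72 -0.    1.02  0.67] F [0.2 0.  0.5] w 0.65
```

{"fn": "send_rows", "kwargs": {
  "increments": [
    [0.1, 3, -0.2, 0],
    [0.1, 3, -0.2, 0],
    [0.1, 3, 0, 0],
    [0, 2.5, 0, 0],
    [0, 1.2, 0, 0],
    [0, 0.5, 0, 0],
    [0, 0, 0, 0]
  ]
}}

```text
time_s: 6.3
eef_pos: [527.5, -17.7, 96.9]
orientation: [-0.58, 1.814, -1.86]
force: [-0.1, -0.3, -0.4]
width: 0.651
```

```bash
python3 - <<'E'
from h import *
plan(517.5,-12,90,128.2)
E
```

```text
t 6.3 pos [527.5 -17.7  96.9] tilt y [ 0.043 -0.011 -0.999] jaw az -53.0 shift cm [ 0.47  0.64 -1.08] roll -1.2 or other way 178.8 j [-0.25  0.59  1.82 -0.    0.68  0.68] F [-0.1 -0.3 -0.4] w 0.65
```

{"fn": "send_rows", "kwargs": {
  "increments": [
    [0.47, 0, -1.08, -1.2],
    [0, 0, 0, 0]
  ]
}}

```text
time_s: 6.47
eef_pos: [518.8, -13.0, 97.6]
orientation: [-0.594, 1.799, -1.849]
force: [-0.4, 0.3, 0.1]
width: 0.648
```

```bash
python3 - <<'E'
from h import *
plan(517.5,-12,90,128.2)
E
```

```text
t 6.47 pos [518.8 -13.   97.6] tilt y [ 0.045 -0.012 -0.999] jaw az -51.9 shift cm [ 0.06  0.75 -0.19] roll -0.1 or other way 179.9 j [-0.24  0.58  1.85 -0.    0.67  0.67] F [-0.4  0.3  0.1] w 0.65
```

{"fn": "send_rows", "kwargs": {
  "increments": [
    [0, 0, 0, 0],
    [0, 0, 0, 0]
  ]
}}

```text
time_s: 6.63
eef_pos: [521.3, -14.0, 99.9]
orientation: [-0.588, 1.795, -1.851]
force: [-0.6, 0.1, -0.6]
width: 0.651
```

```bash
python3 - <<'E'
from h import *
plan(517.5,-12,90,128.2)
im=snap("top","pics/t2.png");s=snap("side","pics/s2.png")
cv2.imwrite("pics/k3.png",np.hstack([crop(im,250,180,350,280,4)[:400],crop(s,240,180,340,310,3)[:390]]) if 0 else crop(s,230,180,350,310,4))
E
```

```text
t 6.63 pos [521.3 -14.   99.9] tilt y [ 0.05  -0.013 -0.999] jaw az -52.0 shift cm [ 0.2   0.97 -0.43] roll -0.2 or other way 179.8 j [-0.24  0.58  1.84 -0.    0.67  0.67] F [-0.6  0.1 -0.6] w 0.65
```

View pics/k3.png

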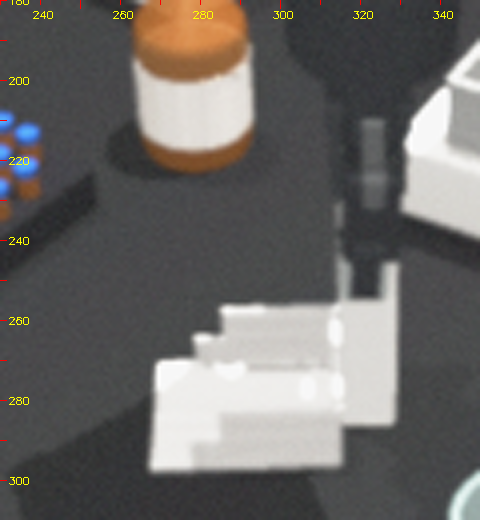

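{"fn": "send_rows", "kwargs": {
  "increments": [
    [0.3, 0.6, -0.5, 0],
    [0.1, 0.6, -0.2, 0],
    [0.05, 0.1, -0.1, 0]
  ]
}}

```text
time_s: 6.98
eef_pos: [515.5, -11.3, 87.0]
orientation: [-0.581, 1.791, -1.853]
force: [0.2, 1.0, 0.4]
width: 0.645
```

{"fn": "send_rows", "kwargs": {
  "increments": [
    [0.05, 0.1, -0.1, 0],
    [0.05, 0.1, -0.1, 0],
    [0.05, 0.1, -0.1, 0],
    [0.05, 0.1, -0.1, 0],
    [0.05, 0.1, -0.1, 0]
  ],
  "claw": 1,
  "squeeze": 120
}}

```text
time_s: 7.4
eef_pos: [511.4, -9.4, 83.1]
orientation: [-0.58, 1.788, -1.854]
force: [-0.8, -1.2, 10.3]
width: 0.27
```

```bash
python3 - <<'E'
from h import *
plan(517.5,-12,90,128.2)
E
```

```text
t 7.4 pos [511.4  -9.4  83.1] tilt y [ 0.059 -0.016 -0.998] jaw az -52.0 shift cm [-0.34 -0.65  0.61] roll -0.2 or other way 179.8 j [-0.24  0.6   1.88 -0.    0.6   0.67] F [-0.8 -1.2 10.3] w 0.27
```

{"fn": "send_rows", "kwargs": {
  "increments": [
    [0, -1, 0, 0],
    [0, -2, 0, 0],
    [0, -2, 0, 0],
    [0, -2, 0, 0],
    [0, -2, 0, 0],
    [0, -2, 0, 0]
  ]
}}

```text
time_s: 7.9
eef_pos: [498.8, -6.1, 193.1]
orientation: [-0.596, 1.803, -1.85]
force: [-0.2, -0.2, -1.7]
width: 0.269
```

```bash
python3 - <<'E'
from h import *
plan(403,287,210,90)
im=snap("top","pics/t3.png");s=snap("side","pics/s3.png")
E
```

```text
t 7.9 pos [498.8  -6.1 193.1] tilt y [ 0.041 -0.012 -0.999] jaw az -52.0 shift cm [-10.57  -2.42 -28.92] roll 38.0 or other way -142.0 j [-0.24  0.4   1.81 -0.    0.89  0.67] F [-0.2 -0.2 -1.7] w 0.27
```

View pics/s3.png

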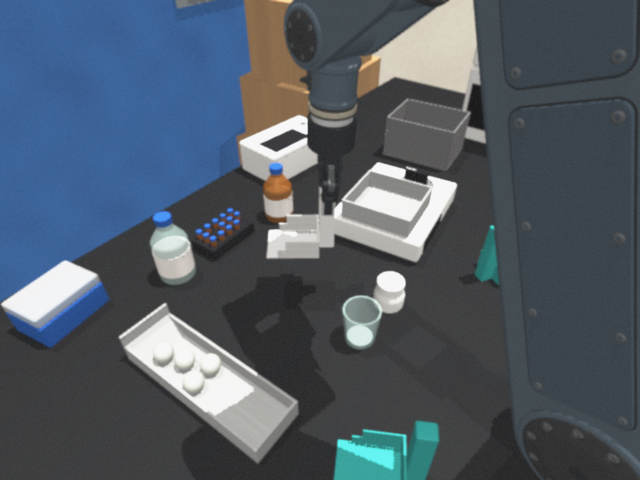

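{"fn": "send_rows", "kwargs": {
  "increments": [
    [-0.8, -0.3, -2.2, 0],
    [-1.3, -0.3, -3.5, 0],
    [-1.3, -0.3, -3.5, 0],
    [-1.3, -0.3, -3.5, 0],
    [-1.3, -0.3, -3.5, 0],
    [-1.3, -0.3, -3.5, 0],
    [-1.3, -0.3, -3.5, 0],
    [-1, -0.3, -2.5, 0]
  ]
}}

```text
time_s: 8.67
eef_pos: [414.4, 258.5, 204.3]
orientation: [-0.586, 1.806, -1.866]
force: [0.8, 0.5, -1.8]
width: 0.261
```

{"fn": "send_rows", "kwargs": {
  "increments": [
    [0, 0, 0, 6],
    [0, 0, 0, 7],
    [0, 0, 0, 7],
    [0, 0, 0, 7],
    [0, 0, 0, 6],
    [0, 0, 0, 4]
  ]
}}

```text
time_s: 9.17
eef_pos: [404.7, 264.9, 196.4]
orientation: [0.042, 2.191, -2.237]
force: [0.0, 0.5, -1.4]
width: 0.267
```

```bash
python3 - <<'E'
from h import *
plan(403,287,180,89.8)
E
```

```text
t 9.17 pos [404.7 264.9 196.4] tilt y [ 0.026 -0.021 -0.999] jaw az -90.7 shift cm [ 0.24  1.59 -2.24] roll -0.5 or other way 179.5 j [ 0.37  0.39  1.82 -0.04  0.91  1.97] F [ 0.   0.5 -1.4] w 0.27
```

{"fn": "send_rows", "kwargs": {
  "increments": [
    [0.2, 0.5, -2.2, -0.5],
    [0, 2, 0, 0],
    [0, 2, 0, 0],
    [0, 1.5, 0, 0],
    [0, 0, 0, 0]
  ]
}}

```text
time_s: 9.58
eef_pos: [401.2, 285.7, 128.9]
orientation: [0.028, 2.189, -2.24]
force: [-1.2, -0.4, -2.1]
width: 0.265
```

```bash
python3 - <<'E'
from h import *
plan(403,287,133,89.8)
im=snap("top","pics/t4.png");s=snap("side","pics/s4.png")
o=np.zeros((560,800,3),np.uint8)
a=crop(im,120,150,200,335,3);b=crop(s,110,280,330,465,2);o[:555,:240]=a;o[:370,250:690]=b;cv2.imwrite("pics/c4.png",o)
E
```

```text
t 9.58 pos [401.2 285.7 128.9] tilt y [ 0.019 -0.023 -1.   ] jaw az -90.4 shift cm [-0.18 -0.41 -0.12] roll -0.2 or other way 179.8 j [ 0.41  0.51  1.86 -0.04  0.76  2.02] F [-1.2 -0.4 -2.1] w 0.27
```

View pics/c4.png

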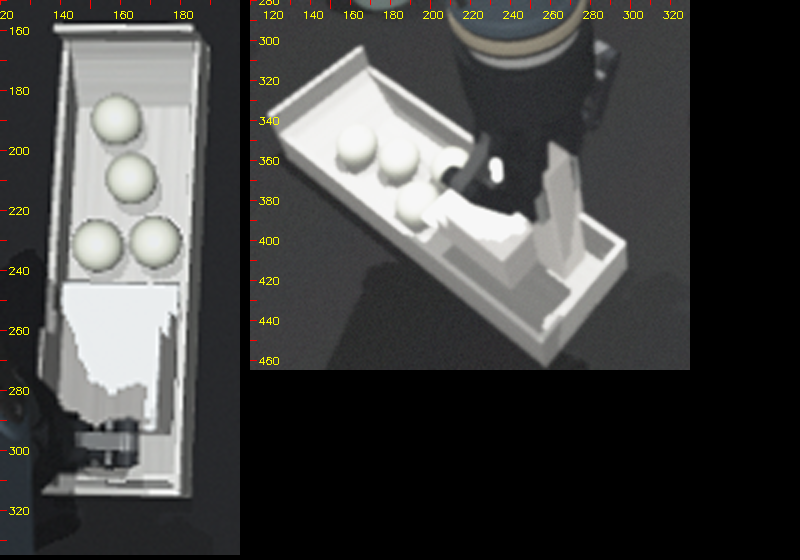

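```bash
python3 - <<'E'
from h import *
im=cv2.imread("pics/t4.png");g=im.min(2)
for y in (248,252):print(y,g[y,134:150].tolist(),g[y,172:192].tolist())
for x in(150,170):print(x,g[238:250,x].tolist())
for z in(46,50):print(cast("top",[[140.7,244.7],[180,244.7]],z))
E
```

```text
248 [22, 71, 126, 118, 68, 52, 146, 228, 235, 234, 234, 233, 234, 234, 233, 233] [234, 233, 234, 234, 234, 235, 236, 180, 205, 223, 183, 73, 81, 80, 65, 37, 39, 39, 39, 39]
252 [21, 90, 143, 114, 62, 55, 118, 226, 236, 234, 234, 234, 234, 234, 234, 234] [234, 234, 234, 234, 235, 235, 238, 155, 203, 225, 146, 74, 82, 80, 57, 37, 40, 39, 40, 39]
150 [172, 139, 159, 185, 184, 179, 176, 238, 234, 234, 233, 234]
170 [135, 117, 193, 189, 196, 219, 222, 236, 234, 234, 234, 234]
[[509.40903313 319.36164417  46.        ]
 [510.11758092 242.51189787  46.        ]]
[[508.81258524 318.20696738  50.        ]
 [509.51864265 241.62733058  50.        ]]
```

{"fn": "send_rows", "kwargs": {
  "increments": [
    [0, 0, -0.5, 0],
    [0, 0, 0, 0]
  ]
}}

```text
time_s: 9.85
eef_pos: [403.3, 291.8, 131.7]
orientation: [0.034, 2.19, -2.236]
force: [0.6, -0.2, -1.7]
width: 0.267
```

```bash
python3 - <<'E'
from h import *
plan(402,290.4,88,89.8)
im=snap("top","pics/t5.png");g=im.min(2)
for y in (248,252):print(y,g[y,134:150].tolist(),g[y,172:192].tolist())
for x in(150,170):print(x,g[238:250,x].tolist())
E
```

```text
t 9.85 pos [403.3 291.8 131.7] tilt y [ 0.024 -0.021 -0.999] jaw az -90.4 shift cm [0.23 4.36 0.05] roll -0.2 or other way 179.8 j [ 0.42  0.51  1.85 -0.04  0.77  2.03] F [ 0.6 -0.2 -1.7] w 0.27
248 [21, 65, 165, 230, 236, 234, 233, 234, 234, 234, 234, 234, 234, 234, 233, 234] [234, 234, 237, 218, 107, 222, 218, 215, 219, 222, 183, 74, 81, 80, 66, 37, 40, 38, 39, 41]
252 [140, 98, 124, 148, 218, 237, 234, 234, 234, 233, 234, 233, 234, 234, 234, 234] [196, 149, 236, 213, 217, 220, 217, 216, 221, 223, 146, 75, 82, 79, 58, 38, 39, 41, 40, 40]
150 [172, 139, 159, 186, 188, 218, 235, 234, 234, 233, 234, 234]
170 [136, 118, 194, 189, 179, 202, 237, 235, 234, 234, 234, 234]
```

{"fn": "send_rows", "kwargs": {
  "increments": [
    [0.1, 1, 0.1, -0.2],
    [0.05, 1, 0, 0],
    [0.05, 1, 0, 0],
    [0, 0.5, 0, 0],
    [0, 0.2, 0, 0]
  ]
}}

```text
time_s: 10.32
eef_pos: [406.4, 292.0, 98.9]
orientation: [0.043, 2.187, -2.222]
force: [-0.0, -0.0, -2.0]
width: 0.262
```

```bash
python3 - <<'E'
from h import *
plan(402,290,88,89.8)
im=snap("top","pics/t6.png");g=im.min(2)
for y in (250,254):print(y,g[y,134:150].tolist(),g[y,172:192].tolist())
for x in(150,170):print(x,g[238:255,x].tolist())
E
```

```text
t 10.32 pos [406.4 292.   98.9] tilt y [ 0.036 -0.016 -0.999] jaw az -90.1 shift cm [0.48 1.08 0.18] roll 0.1 or other way -179.9 j [ 0.42  0.57  1.87 -0.05  0.67  2.03] F [-0. -0. -2.] w 0.26
250 [22, 77, 130, 118, 69, 58, 67, 223, 239, 234, 234, 234, 234, 234, 234, 234] [234, 234, 234, 235, 235, 236, 241, 90, 215, 225, 144, 74, 82, 79, 59, 37, 40, 41, 38, 40]
254 [26, 92, 142, 127, 118, 101, 73, 101, 151, 230, 236, 234, 234, 234, 234, 234] [234, 234, 236, 230, 138, 93, 133, 189, 198, 225, 92, 78, 82, 77, 41, 38, 40, 39, 39, 38]
150 [172, 140, 159, 184, 187, 220, 236, 234, 234, 234, 233, 234, 234, 234, 234, 233, 234]
170 [136, 117, 193, 189, 197, 226, 236, 234, 234, 234, 234, 234, 234, 234, 234, 234, 234]
```

```bash
python3 - <<'E'
from h import *
print(cast("top",[[140.7,250],[178.7,250],[150,243.5],[170,243.3]],18))
E
```

```text
[[503.08315367 326.89838171  18.        ]
 [503.84835411 250.84583939  18.        ]
 [516.13661557 308.78874783  18.        ]
 [516.89382084 268.72300358  18.        ]]
```

{"fn": "send_rows", "kwargs": {
  "increments": [
    [0.4, 0.4, 0.2, 0],
    [0.1, 0.4, 0, 0],
    [0.1, 0.3, 0, 0],
    [0.1, 0.2, 0, 0]
  ]
}}

```text
time_s: 10.7
eef_pos: [401.0, 290.1, 87.0]
orientation: [0.048, 2.186, -2.217]
force: [-2.5, -4.0, 25.8]
width: 0.267
```

```bash
python3 - <<'E'
from h import *
plan(402,290,88,89.8)
im=snap("top","pics/t7.png");g=im.min(2)
print(250,g[250,134:150].tolist(),g[250,172:192].tolist())
for x in(150,170):print(x,g[238:255,x].tolist())
E
```

```text
t 10.7 pos [401.  290.1  87. ] tilt y [ 0.041 -0.014 -0.999] jaw az -90.1 shift cm [-0.1  -0.1   0.01] roll 0.1 or other way -179.9 j [ 0.42  0.59  1.9  -0.05  0.63  2.03] F [-2.5 -4.  25.8] w 0.27
250 [22, 76, 130, 120, 71, 61, 60, 54, 193, 232, 235, 234, 234, 234, 234, 234] [234, 234, 234, 234, 234, 234, 234, 235, 228, 221, 143, 74, 81, 79, 58, 38, 40, 39, 39, 39]
150 [172, 140, 159, 185, 182, 186, 215, 215, 224, 235, 234, 234, 234, 234, 234, 234, 234]
170 [136, 117, 193, 189, 197, 218, 217, 216, 218, 232, 234, 234, 234, 234, 234, 234, 234]
```

{"fn": "send_rows", "kwargs": {
  "increments": [
    [-0.5, 0, 0, 0],
    [-0.8, 0.05, 0, 0],
    [-0.8, 0.05, 0, 0],
    [-0.8, 0.05, 0, 0],
    [-0.8, 0.05, 0, 0],
    [-0.8, 0.05, 0, 0]
  ]
}}

```text
time_s: 11.25
eef_pos: [439.7, 288.9, 87.6]
orientation: [0.026, 2.191, -2.231]
force: [-5.6, -0.1, 7.5]
width: 0.262
```

```bash
cat >> h.py <<'E'
def balls(im,x0=120,x1=200,y0=150,y1=330):
    g=cv2.GaussianBlur(cv2.cvtColor(im,cv2.COLOR_BGR2GRAY)[y0:y1,x0:x1],(0,0),1)
    g=cv2.resize(g,None,fx=4,fy=4,interpolation=cv2.INTER_CUBIC)
    c=cv2.HoughCircles(g,cv2.HOUGH_GRADIENT,1,50,param1=80,param2=14,minRadius=30,maxRadius=40)
    return None if c is None else (c[0,:,:2]/4+[x0,y0]).round(1)
E
python3 - <<'E'
from h import *
plan(527,290,87,89.8)
im=snap("top","pics/t8.png");print(balls(cv2.imread("pics/top0.png")).tolist(),balls(im).tolist())
E
```

```text
t 11.25 pos [439.7 288.9  87.6] tilt y [ 0.022 -0.018 -1.   ] jaw az -90.1 shift cm [-8.72  0.25 -0.13] roll 0.1 or other way -179.9 j [ 0.38  0.62  1.81 -0.04  0.71  1.98] F [-5.6 -0.1  7.5] w 0.26
[[147.6, 307.1], [173.4, 230.9]] [[152.9, 222.9], [172.6, 222.4], [167.6, 275.9]]
```

{"fn": "send_rows", "kwargs": {
  "increments": [
    [-1, 0.05, 0, 0],
    [-1, 0.05, 0, 0],
    [-1, 0.05, 0, 0],
    [-1, 0.05, 0, 0],
    [-1, 0.05, 0, 0],
    [-1, 0.05, 0, 0],
    [-1, 0.05, 0, 0]
  ]
}}

```text
time_s: 11.88
eef_pos: [484.8, 284.7, 92.3]
orientation: [0.039, -2.169, 2.234]
force: [-11.2, 0.0, 16.0]
width: 0.267
```

```bash
python3 - <<'E'
from h import *
plan(527,290,87,89.8)
im=snap("top","pics/t9.png");s=snap("side","pics/s9.png")
o=np.zeros((560,720,3),np.uint8)
a=crop(im,120,150,200,335,3);b=crop(s,110,280,330,465,2);o[:555,:240]=a;o[:370,250:690]=b;cv2.imwrite("pics/c9.png",o)
E
```

```text
t 11.88 pos [484.8 284.7  92.3] tilt y [-0.038 -0.029 -0.999] jaw az -90.1 shift cm [-4.24  0.36 -0.55] roll 0.1 or other way -179.9 j [ 0.34  0.66  1.67 -0.02  0.86  1.93] F [-11.2   0.   16. ] w 0.27
```

View pics/c9.png

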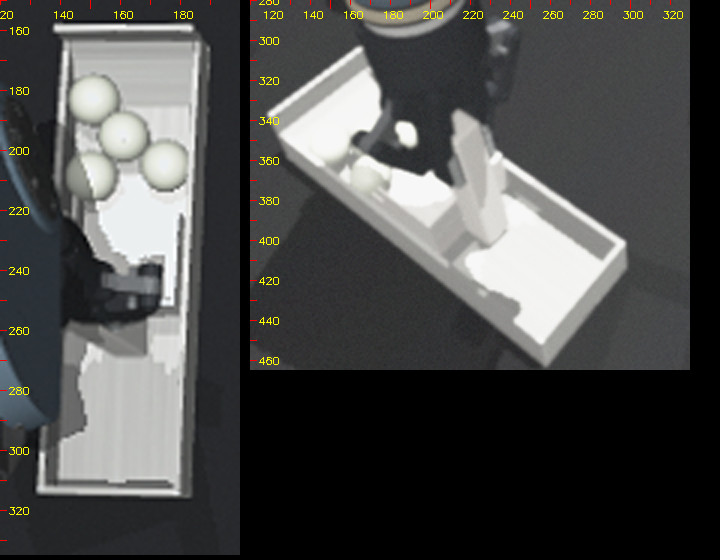

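Balls are bunched ahead of the lip at px (151,183), (161,195), (150,208), (175,205); the scoop appears slightly nose-down, so I ease the grip and press the heel down.

{"fn": "send_rows", "kwargs": {
  "increments": [
    [0, 0.2, 0, 0],
    [0, 0.3, 0, 0],
    [0, 0.3, 0, 0]
  ],
  "squeeze": 35
}}

```text
time_s: 12.23
eef_pos: [486.1, 284.5, 89.1]
orientation: [0.036, -2.171, 2.234]
force: [-9.6, -2.9, 18.5]
width: 0.265
```

```bash
python3 - <<'E'
from h import *
plan(527,290,87,89.8)
E
```

```text
t 12.23 pos [486.1 284.5  89.1] tilt y [-0.035 -0.028 -0.999] jaw az -90.1 shift cm [-4.09  0.05 -0.56] roll 0.1 or other way -179.9 j [ 0.34  0.66  1.67 -0.02  0.85  1.93] F [-9.6 -2.9 18.5] w 0.26
```

{"fn": "send_rows", "kwargs": {
  "increments": [
    [-0.8, 0.1, -0.15, 0],
    [-0.9, 0.1, -0.15, 0],
    [-0.9, 0.1, -0.1, 0],
    [-0.9, 0.1, -0.05, 0],
    [-0.9, 0.1, 0, 0]
  ]
}}

```text
time_s: 12.65
eef_pos: [504.2, 285.0, 95.3]
orientation: [0.095, -2.132, 2.218]
force: [-15.3, -1.1, 22.2]
width: 0.264
```

```bash
python3 - <<'E'
from h import *
plan(527,290,87,89.8)
im=snap("top","pics/t10.png");print(balls(im,y1=250))
E
```

```text
t 12.65 pos [504.2 285.   95.3] tilt y [-0.089 -0.039 -0.995] jaw az -90.0 shift cm [-2.34  0.6  -0.53] roll 0.2 or other way -179.8 j [ 0.33  0.68  1.59 -0.01  0.97  1.91] F [-15.3  -1.1  22.2] w 0.26
[[152.4 200.4]
 [176.1 201.1]
 [170.4 230.6]
 [152.4 178.9]
 [161.6 187.9]]
```

{"fn": "send_rows", "kwargs": {
  "increments": [
    [0.3, 0.3, 0, 0],
    [0.2, 0.4, 0, 0],
    [0.1, 0.4, 0, 0]
  ],
  "squeeze": 60
}}

```text
time_s: 12.95
eef_pos: [504.1, 285.3, 91.6]
orientation: [0.079, -2.142, 2.221]
force: [-8.3, -1.8, 17.2]
width: 0.266
```

```bash
python3 - <<'E'
from h import *
plan(527,290,87,89.8)
print(r.state()["moment"],r.state()["joints"])
im=snap("top","pics/t11.png");s=snap("side","pics/s11.png");print(balls(im,y1=250))
o=np.zeros((560,720,3),np.uint8)
a=crop(im,120,150,200,335,3);b=crop(s,110,280,330,465,2);o[:555,:240]=a;o[:370,250:690]=b;cv2.imwrite("pics/c11.png",o)
E
```

```text
t 12.95 pos [504.1 285.3  91.6] tilt y [-0.075 -0.036 -0.997] jaw az -90.1 shift cm [-2.32  0.27 -0.49] roll 0.1 or other way -179.9 j [ 0.33  0.68  1.6  -0.01  0.94  1.91] F [-8.3 -1.8 17.2] w 0.27
[-0.12113133  0.41396708 -0.18489009] [ 0.32744259  0.68462282  1.59890024 -0.01245856  0.94081894  1.90861061]
[[175.6 200.4]
 [152.1 199.4]
 [170.9 233.1]
 [150.6 178.1]]
```

View pics/c11.png

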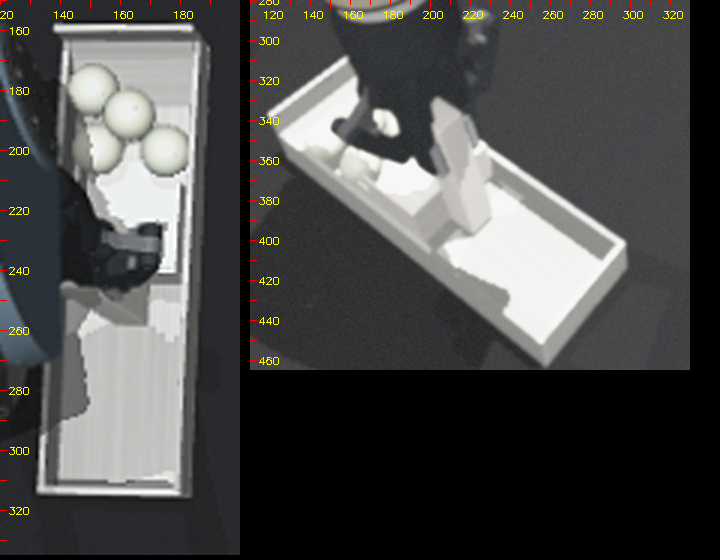

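{"fn": "send_rows", "kwargs": {
  "increments": [
    [-1.6, 0, 0, 0],
    [-1.6, 0, 0, 0],
    [-0.5, 0.2, 0, 0]
  ]
}}

```text
time_s: 13.3
eef_pos: [530.7, 284.6, 92.6]
orientation: [0.102, -2.127, 2.21]
force: [-13.3, -1.7, 22.8]
width: 0.268
```

```bash
cat >> h.py <<'E'
def look(tag):
    plan(527,290,87,89.8); im=snap("top",f"pics/{tag}t.png"); s=snap("side",f"pics/{tag}s.png")
    b=balls(im,y1=250); print(b.tolist(), cast("top",b,24)[:,:2].round(0).tolist())
E
python3 -c "
from h import *
look('a1')"
```

```text
t 13.3 pos [530.7 284.6  92.6] tilt y [-0.098 -0.038 -0.994] jaw az -90.1 shift cm [ 0.32  0.58 -0.56] roll 0.1 or other way -179.9 j [ 0.31  0.71  1.52 -0.01  1.01  1.89] F [-13.3  -1.7  22.8] w 0.27
[[175.4, 188.4], [166.4, 218.4], [166.1, 171.4], [156.9, 191.6], [147.9, 174.4]] [[626.0, 262.0], [565.0, 277.0], [660.0, 282.0], [619.0, 299.0], [654.0, 319.0]]
```

{"fn": "send_rows", "kwargs": {
  "increments": [
    [0, 0.4, 0, 0],
    [0, 0.5, 0, 0],
    [0, 0.5, 0, 0],
    [0, 0.5, 0, 0]
  ],
  "squeeze": 30
}}

```text
time_s: 13.73
eef_pos: [526.2, 284.8, 87.1]
orientation: [0.108, -2.128, 2.206]
force: [-10.1, -5.0, 40.2]
width: 0.266
```

```bash
python3 -c "
from h import *
look('a2')"
```

```text
t 13.73 pos [526.2 284.8  87.1] tilt y [-0.103 -0.036 -0.994] jaw az -90.1 shift cm [-0.08 -0.01 -0.53] roll 0.1 or other way -179.9 j [ 0.31  0.72  1.53 -0.    1.    1.89] F [-10.1  -5.   40.2] w 0.27
[[156.4, 192.4], [164.6, 202.9], [175.6, 188.6], [168.1, 172.4], [155.1, 171.9], [172.4, 218.6]] [[617.0, 300.0], [596.0, 282.0], [625.0, 261.0], [658.0, 278.0], [659.0, 305.0], [565.0, 265.0]]
```

{"fn": "send_rows", "kwargs": {
  "increments": [
    [-1.2, -0.1, 0, 0],
    [-1.2, 0, 0, 0],
    [-1.2, 0, 0, 0],
    [0, 0, 0, 0],
    [0, 0, 0, 0]
  ]
}}

```text
time_s: 14.25
eef_pos: [531.1, 285.6, 96.3]
orientation: [0.183, -2.089, 2.171]
force: [-0.9, -0.8, -4.5]
width: 0.266
```

```bash
python3 -c "
from h import *
look('a3')
im=cv2.imread('pics/a3t.png');s=cv2.imread('pics/a3s.png')
o=np.zeros((400,800,3),np.uint8)
a=crop(im,120,150,200,250,4);b=crop(s,110,290,230,390,4);o[:400,:320]=a;o[:400,320:800]=b;cv2.imwrite('pics/c12.png',o)
"
```

```text
t 14.25 pos [531.1 285.6  96.3] tilt y [-0.172 -0.038 -0.984] jaw az -89.9 shift cm [ 0.25  0.97 -0.48] roll 0.3 or other way -179.7 j [0.3  0.73 1.46 0.02 1.12 1.86] F [-0.9 -0.8 -4.5] w 0.27
[[175.6, 188.6], [148.6, 174.1], [168.1, 172.1], [155.9, 191.4], [165.9, 214.4]] [[625.0, 261.0], [655.0, 318.0], [659.0, 278.0], [620.0, 301.0], [573.0, 278.0]]
```

View pics/c12.png

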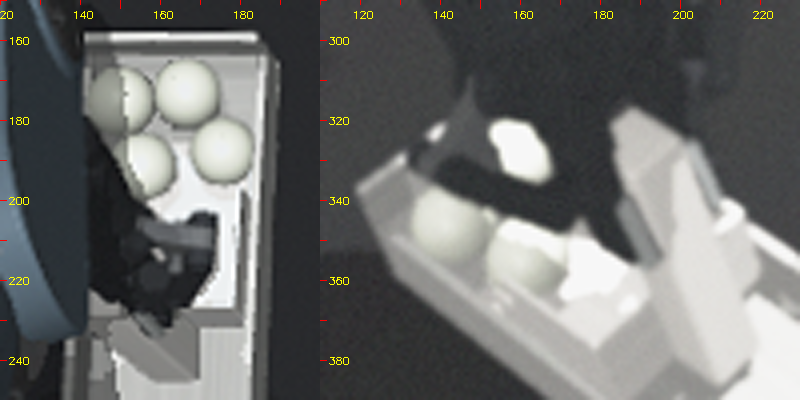

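The side crop shows the handle leaning forward: the scoop is nose-down about 10° because the wrist has yielded under the push. Two balls, at (156,191) and (176,189), are on the scoop; the other two, at (149,174) and (168,172), are on the ramp. I'll set the heel down, release, let the tool straighten, and regrip.

{"fn": "send_rows", "kwargs": {
  "increments": [
    [0, 0.4, 0, 0],
    [0, 0.5, 0, 0],
    [0, 0.5, 0, 0]
  ],
  "squeeze": 20
}}

```text
time_s: 14.6
eef_pos: [524.9, 284.5, 86.8]
orientation: [0.193, -2.081, 2.164]
force: [-7.7, -5.4, 38.9]
width: 0.269
```

{"fn": "send_rows", "kwargs": {
  "increments": [
    [0, 0, 0, 0],
    [0, 0, 0, 0],
    [0, 0, 0, 0],
    [0, 0, 0, 0]
  ],
  "claw": -0.3
}}

```text
time_s: 14.93
eef_pos: [529.3, 284.1, 86.6]
orientation: [0.184, -2.086, 2.167]
force: [-0.9, -0.3, 0.2]
width: 0.646
```

```bash
python3 -c "
from h import *
look('a4')"
```

```text
t 14.93 pos [529.3 284.1  86.6] tilt y [-0.176 -0.037 -0.984] jaw az -90.1 shift cm [ 0.24 -0.02 -0.59] roll 0.1 or other way -179.9 j [0.3  0.75 1.47 0.02 1.1  1.86] F [-0.9 -0.3  0.2] w 0.65
[[162.9, 189.9], [166.1, 171.9], [177.4, 189.4], [178.9, 167.4], [152.4, 174.9]] [[623.0, 287.0], [659.0, 282.0], [624.0, 258.0], [669.0, 257.0], [653.0, 310.0]]
```

{"fn": "send_rows", "kwargs": {
  "increments": [
    [0, 0, 0, 0],
    [0, 0, 0, 0],
    [0, 0, 0, 0],
    [0, 0, 0, 0],
    [0, 0, 0, 0],
    [0, 0, 0, 0]
  ]
}}

```text
time_s: 15.53
eef_pos: [529.3, 283.8, 85.1]
orientation: [0.185, -2.084, 2.167]
force: [-0.1, -0.2, 0.2]
width: 0.646
```

```bash
python3 -c "
from h import *
look('a5')"
```

```text
t 15.53 pos [529.3 283.8  85.1] tilt y [-0.178 -0.038 -0.983] jaw az -90.1 shift cm [ 0.27 -0.17 -0.61] roll 0.1 or other way -179.9 j [0.3  0.75 1.47 0.02 1.1  1.86] F [-0.1 -0.2  0.2] w 0.65
[[176.1, 189.4], [166.4, 197.4], [166.1, 171.9]] [[624.0, 260.0], [607.0, 279.0], [659.0, 282.0]]
```

{"fn": "send_rows", "kwargs": {
  "increments": [
    [0, -2, 0, 0],
    [0, -3, 0, 0],
    [0, -3, 0, 0],
    [3, -1, 0, 0],
    [4, 0, 0, 0],
    [4, 0, 0, 0],
    [2, 0, 0, 0],
    [0, 0, 0, 0]
  ]
}}

```text
time_s: 16.3
eef_pos: [415.0, 287.8, 200.6]
orientation: [0.181, -2.084, 2.165]
force: [-0.1, 0.1, -0.8]
width: 0.646
```

```bash
python3 -c "
from h import *
look('a6')
g=cv2.imread('pics/a6t.png').min(2)
for y in (195,205,215,225): print(y,g[y,134:192].tolist())"
```

```text
t 16.3 pos [415.  287.8 200.6] tilt y [-0.177 -0.037 -0.984] jaw az -90.2 shift cm [-13.03   9.18  -0.7 ] roll -0.0 or other way 180.0 j [0.37 0.48 1.65 0.03 1.19 1.93] F [-0.1  0.1 -0.8] w 0.65
[[157.1, 193.4], [146.1, 225.1], [176.6, 188.9], [148.4, 176.1], [166.1, 171.9], [161.4, 240.9]] [[615.0, 298.0], [552.0, 317.0], [625.0, 259.0], [651.0, 318.0], [659.0, 282.0], [521.0, 285.0]]
195 [41, 41, 38, 34, 91, 185, 200, 122, 79, 81, 74, 189, 240, 161, 148, 177, 200, 213, 220, 222, 228, 227, 227, 222, 218, 213, 201, 187, 164, 129, 156, 223, 234, 234, 237, 230, 213, 148, 133, 152, 158, 162, 162, 157, 147, 134, 109, 138, 219, 222, 224, 85, 80, 86, 85, 35, 38, 41]
205 [41, 41, 36, 54, 164, 221, 158, 70, 143, 196, 142, 100, 103, 100, 93, 209, 238, 236, 235, 235, 233, 233, 232, 229, 234, 234, 233, 234, 236, 235, 235, 235, 235, 235, 235, 235, 235, 235, 235, 235, 235, 235, 235, 235, 235, 237, 242, 127, 144, 228, 184, 74, 83, 80, 43, 39, 40, 40]
215 [28, 25, 19, 123, 208, 184, 91, 67, 230, 173, 97, 103, 101, 97, 168, 241, 236, 235, 235, 235, 235, 235, 235, 235, 235, 235, 235, 235, 235, 235, 235, 235, 235, 235, 235, 235, 235, 235, 235, 235, 235, 235, 235, 235, 236, 238, 219, 105, 227, 223, 107, 79, 83, 79, 41, 39, 39, 40]
225 [28, 22, 49, 171, 215, 142, 69, 148, 231, 237, 235, 235, 234, 235, 235, 235, 235, 235, 235, 237, 202, 103, 111, 113, 112, 112, 117, 136, 163, 225, 239, 236, 235, 235, 236, 237, 236, 236, 235, 235, 235, 235, 235, 235, 237, 241, 111, 134, 228, 182, 73, 81, 83, 66, 38, 38, 41, 41]
```

```bash
python3 -c "
from h import *
g=cv2.imread('pics/a6t.png').min(2)
for x in (143,145,146,147,166,167,168): print(x,g[176:206,x].tolist())
print(proj('top',[[637,287,7],[637,323,7],[627,323,7],[617,323,7],[607,323,7],[637,250,7],[530,287,137],[516,287,137]]).round(1).tolist())
for y in (226,232,238,244,250): print(y,g[y,140:185].tolist())
"
```

```text
143 [191, 184, 176, 167, 140, 109, 78, 78, 79, 80, 81, 81, 82, 81, 82, 81, 82, 81, 82, 81, 80, 113, 187, 228, 216, 198, 200, 200, 207, 196]
145 [220, 220, 215, 206, 192, 177, 153, 108, 81, 108, 101, 118, 128, 129, 136, 154, 154, 153, 168, 189, 189, 188, 155, 96, 94, 97, 99, 99, 99, 100]
146 [227, 224, 220, 215, 204, 188, 170, 138, 94, 121, 167, 172, 175, 183, 205, 210, 218, 229, 235, 240, 243, 244, 243, 203, 120, 102, 103, 103, 102, 103]
147 [232, 230, 225, 219, 212, 198, 179, 152, 112, 117, 192, 187, 185, 188, 190, 186, 190, 171, 169, 161, 153, 153, 155, 137, 105, 100, 100, 100, 100, 100]
166 [230, 220, 211, 195, 176, 150, 112, 81, 136, 216, 234, 232, 233, 233, 237, 239, 239, 238, 237, 234, 234, 234, 234, 235, 235, 235, 235, 235, 235, 235]
167 [226, 218, 209, 193, 174, 147, 109, 104, 159, 208, 220, 200, 194, 194, 209, 231, 239, 238, 237, 234, 234, 235, 235, 235, 235, 235, 235, 235, 235, 235]
168 [222, 216, 205, 188, 169, 141, 106, 119, 162, 180, 180, 159, 155, 149, 156, 187, 200, 227, 239, 237, 236, 235, 235, 235, 235, 235, 235, 235, 235, 235]
[[165.2, 184.9], [147.8, 184.9], [147.5
[... 518 characters left out ...]
42, 197, 224, 143, 78]
238 [76, 79, 116, 205, 220, 220, 222, 167, 132, 113, 113, 114, 115, 117, 116, 116, 116, 118, 122, 125, 117, 112, 111, 111, 112, 112, 112, 111, 111, 108, 124, 212, 218, 220, 216, 218, 219, 218, 220, 220, 219, 223, 219, 71, 80]
244 [62, 69, 159, 212, 218, 217, 215, 215, 216, 217, 215, 216, 216, 219, 221, 224, 213, 162, 134, 110, 111, 111, 112, 112, 113, 113, 115, 120, 121, 108, 188, 213, 214, 217, 213, 217, 216, 216, 218, 217, 220, 222, 181, 73, 82]
250 [64, 61, 120, 131, 127, 195, 201, 218, 218, 216, 216, 216, 217, 218, 220, 219, 207, 206, 197, 175, 188, 194, 188, 190, 189, 186, 187, 188, 192, 190, 214, 214, 216, 217, 214, 217, 215, 219, 218, 217, 221, 223, 146, 75, 82]
```

{"fn": "send_rows", "kwargs": {
  "increments": [
    [-2.5, 0, 0, 0],
    [-2, 3.5, 0, 0],
    [0, 3.8, 0, 0],
    [0, 3.8, 0, 0],
    [0, 3, 0, 0],
    [0, 2, 0, 0],
    [0, 0, 0, 0]
  ],
  "claw": 1
}}

```text
time_s: 16.98
eef_pos: [458.3, 284.4, 26.6]
orientation: [0.144, -2.109, 2.17]
force: [0.1, 0.4, -0.4]
width: 0.001
```

```bash
python3 -c "
from h import *
plan(395,286,20)"
```

```text
t 16.98 pos [458.3 284.4  26.6] tilt y [-0.146 -0.028 -0.989] jaw az -90.6 shift cm [ 6.17  1.57 -0.12]  j [0.34 0.77 1.68 0.03 0.83 1.9 ] F [ 0.1  0.4 -0.4] w 0.0
```

{"fn": "send_rows", "kwargs": {
  "increments": [
    [2.5, 0, 0, 0],
    [2.5, 0, 0, 0],
    [1, 0, 0, 0],
    [0.6, 0, 0, 0],
    [0.6, 0, 0, 0],
    [0.6, 0, 0, 0]
  ]
}}

```text
time_s: 17.48
eef_pos: [392.2, 286.9, 36.3]
orientation: [0.125, -2.118, 2.17]
force: [-0.5, 0.2, -0.3]
width: -0.005
```

```bash
python3 -c "
from h import *
plan(395,286,20)"
```

```text
t 17.48 pos [392.2 286.9  36.3] tilt y [-0.134 -0.023 -0.991] jaw az -90.9 shift cm [-0.49  1.58  0.04]  j [0.38 0.71 1.83 0.04 0.73 1.94] F [-0.5  0.2 -0.3] w -0.0
```

{"fn": "send_rows", "kwargs": {
  "increments": [
    [-0.8, 1, 0, 0],
    [0, 0.9, 0, 0],
    [0.6, 0, 0, 0],
    [0.8, 0.1, 0, 0],
    [0.8, 0.1, 0, 0],
    [0.8, 0.1, 0, 0]
  ]
}}

```text
time_s: 17.98
eef_pos: [392.2, 289.8, 17.0]
orientation: [0.08, -2.159, 2.19]
force: [13.1, -8.1, -0.6]
width: 0.001
```

```bash
python3 -c "
from h import *
plan(395,286,20)"
```

```text
t 17.98 pos [392.2 289.8  17. ] tilt y [-0.083 -0.014 -0.996] jaw az -90.5 shift cm [-0.25 -0.31  0.39]  j [0.39 0.74 1.87 0.03 0.62 1.95] F [13.1 -8.1 -0.6] w 0.0
```

{"fn": "send_rows", "kwargs": {
  "increments": [
    [0.9, 0, 0.1, 0],
    [0.9, 0, 0.1, 0],
    [0.9, 0, 0, 0],
    [0.9, 0, 0, 0],
    [0.9, 0, 0, 0],
    [0.9, 0, 0, 0],
    [0.9, 0, 0, 0],
    [0.9, 0, 0, 0]
  ]
}}

```text
time_s: 18.65
eef_pos: [393.5, 299.0, 22.7]
orientation: [0.066, 2.211, -2.157]
force: [15.1, -8.9, -3.1]
width: -0.002
```

```bash
python3 -c "
from h import *
plan(395,286,20)"
```

```text
t 18.65 pos [393.5 299.   22.7] tilt y [ 0.067  0.025 -0.997] jaw az -89.6 shift cm [-0.13  0.25  1.31]  j [ 0.43  0.71  1.96 -0.01  0.4   2.  ] F [15.1 -8.9 -3.1] w -0.0
```

{"fn": "send_rows", "kwargs": {
  "increments": [
    [-2.5, 0.2, 0.6, 0],
    [-3, 0.2, 0.7, 0],
    [-3, 0.2, 0, 0],
    [-1, 0, 0, 0],
    [0, 0, 0, 0]
  ]
}}

```text
time_s: 19.07
eef_pos: [491.9, 285.4, 22.5]
orientation: [0.067, 2.21, -2.156]
force: [-0.5, -0.1, -0.3]
width: -0.003
```

```bash
python3 -c "
from h import *
plan(500,285,22)
im=snap('top','pics/a7t.png');g=im.min(2)
for y in(222,): print(g[y,134:192].tolist())
b=balls(im,y1=250); print(b.tolist(), cast('top',b,24)[:,:2].round(0).tolist())
s=snap('side','pics/a7s.png')
"
```

```text
t 19.07 pos [491.9 285.4  22.5] tilt y [ 0.068  0.025 -0.997] jaw az -89.5 shift cm [-0.8   0.1   0.05]  j [0.33 0.75 1.77 0.   0.55 1.89] F [-0.5 -0.1 -0.3] w -0.0
[68, 68, 69, 69, 67, 54, 43, 40, 41, 39, 81, 92, 67, 50, 43, 46, 51, 24, 31, 30, 28, 55, 102, 137, 167, 173, 165, 218, 240, 238, 236, 236, 236, 236, 236, 236, 236, 236, 236, 236, 236, 236, 236, 236, 237, 240, 172, 131, 228, 185, 73, 82, 83, 67, 38, 41, 41, 41]
[[176.1, 189.4], [156.4, 192.6], [148.4, 176.1], [165.9, 173.1]] [[624.0, 260.0], [617.0, 300.0], [651.0, 318.0], [657.0, 283.0]]
```

{"fn": "send_rows", "kwargs": {
  "increments": [
    [0.8, -1, 0, 0],
    [0, -3.5, 0, 0],
    [0, -3.5, 0, 0],
    [0, -3.5, 0, 0],
    [0, -3.5, 0, 0],
    [-1.5, 0, 0, 0],
    [-1.5, 0, 0, 0],
    [0, 0, 0, 0]
  ],
  "claw": -0.3
}}

```text
time_s: 19.83
eef_pos: [473.0, 281.3, 176.9]
orientation: [0.014, 2.21, -2.181]
force: [1.3, -0.8, -0.3]
width: 0.652
```

```bash
python3 -c "
from h import *
plan(528,285,80,89.8)
im=snap('top','pics/a8t.png')
b=balls(im,y1=250); print(b.tolist(), cast('top',b,24)[:,:2].round(0).tolist())
"
```

```text
t 19.83 pos [473.  281.3 176.9] tilt y [ 0.032  0.014 -0.999] jaw az -88.9 shift cm [-5.19  9.87 -0.13] roll 1.3 or other way -178.7 j [0.33 0.49 1.7  0.   0.92 1.88] F [ 1.3 -0.8 -0.3] w 0.65
[[157.6, 193.9], [176.1, 189.9], [150.9, 225.6], [166.1, 171.9], [149.6, 175.1]] [[614.0, 297.0], [623.0, 260.0], [551.0, 307.0], [659.0, 282.0], [653.0, 316.0]]
```

{"fn": "send_rows", "kwargs": {
  "increments": [
    [-2.5, 0, -0.2, 1.3],
    [-2.7, 0.5, 0, 0],
    [-0.3, 3, 0, 0],
    [0, 3, 0, 0],
    [0, 2, 0, 0],
    [0, 1, 0, 0],
    [0, 0, 0, 0]
  ]
}}

```text
time_s: 20.47
eef_pos: [507.0, 284.1, 75.6]
orientation: [0.001, 2.225, -2.212]
force: [-0.3, 0.1, -0.1]
width: 0.653
```

```bash
python3 -c "
from h import *
plan(528,285,80,89.8)
"
```

```text
t 20.47 pos [507.  284.1  75.6] tilt y [ 0.003  0.006 -1.   ] jaw az -89.9 shift cm [-2.1  -0.44 -0.08] roll 0.3 or other way -179.7 j [0.32 0.68 1.67 0.01 0.78 1.88] F [-0.3  0.1 -0.1] w 0.65
```

{"fn": "send_rows", "kwargs": {
  "increments": [
    [-1.8, -0.2, 0, 0],
    [-0.5, 0, 0, 0],
    [-0.2, 0, 0, 0]
  ]
}}

```text
time_s: 20.72
eef_pos: [525.0, 284.0, 76.5]
orientation: [0.015, -2.223, 2.217]
force: [-0.7, 0.3, -0.2]
width: 0.65
```

{"fn": "send_rows", "kwargs": {
  "increments": [
    [0, 0, 0, 0],
    [0, 0, 0, 0],
    [0, 0, 0, 0],
    [0, 0, 0, 0]
  ],
  "claw": 1,
  "squeeze": 120
}}

```text
time_s: 21.05
eef_pos: [523.3, 284.1, 78.7]
orientation: [0.015, -2.223, 2.217]
force: [-0.0, 0.0, -3.0]
width: 0.262
```

{"fn": "send_rows", "kwargs": {
  "increments": [
    [1.5, 0, 0, 0],
    [0, 0, 0, 0],
    [0, 0, 0, 0],
    [0, 0, 0, 0]
  ]
}}

```text
time_s: 21.38
eef_pos: [505.5, 283.9, 78.9]
orientation: [0.019, -2.221, 2.216]
force: [0.1, -0.5, -1.2]
width: 0.266
```

```bash
python3 -c "
from h import *
plan(528,285,80,89.8)
im=snap('top','pics/a9t.png')
b=balls(im,y1=250); print(b.tolist(), cast('top',b,24)[:,:2].round(0).tolist())
"
```

```text
t 21.38 pos [505.5 283.9  78.9] tilt y [-0.011  0.002 -1.   ] jaw az -89.7 shift cm [-2.25 -0.13 -0.1 ] roll 0.5 or other way -179.5 j [0.32 0.68 1.66 0.01 0.81 1.88] F [ 0.1 -0.5 -1.2] w 0.27
[[172.1, 237.6], [156.6, 204.6], [176.9, 194.1], [151.6, 186.9]] [[527.0, 264.0], [593.0, 298.0], [614.0, 258.0], [629.0, 310.0]]
```

{"fn": "send_rows", "kwargs": {
  "increments": [
    [-1.2, 0.1, 0, 0],
    [-1.2, 0.1, 0, 0],
    [-0.3, 0, 0, 0],
    [0, 0, 0, 0]
  ]
}}

```text
time_s: 21.77
eef_pos: [525.5, 283.6, 81.2]
orientation: [0.036, -2.211, 2.211]
force: [0.3, -0.2, -5.2]
width: 0.264
```

```bash
python3 -c "
from h import *
plan(528,285,80,89.8)
im=snap('top','pics/b1t.png')
b=balls(im,y1=250); print(b.tolist(), cast('top',b,24)[:,:2].round(0).tolist())
"
```

```text
t 21.77 pos [525.5 283.6  81.2] tilt y [-0.027 -0.    -1.   ] jaw az -89.7 shift cm [-0.25  0.11 -0.14] roll 0.5 or other way -179.5 j [0.3  0.7  1.6  0.01 0.87 1.86] F [ 0.3 -0.2 -5.2] w 0.26
[[175.6, 224.9], [175.1, 191.4], [157.6, 204.6], [178.4, 242.4], [163.6, 175.1]] [[552.0, 258.0], [620.0, 262.0], [593.0, 296.0], [518.0, 251.0], [653.0, 287.0]]
```

```bash
cat >> h.py <<'E'
def asc(im,x0,x1,y0,y1):
    g=cv2.cvtColor(im,cv2.COLOR_BGR2GRAY)[y0:y1,x0:x1]
    for i,row in enumerate(g):
        if i%2==0: print(y0+i,"".join("%02x"%v if 0 else " .:-=+*o#%@8"[min(11,v//21)] for v in row))
E
python3 -c "
from h import *
asc(cv2.imread('pics/b1t.png'),132,190,156,236)
"
```

```text
156 -::::................................................:::::
158 -::::-######%%%%%%%%%%@@@@@@@@###########%%%%%%%%%%#=...::
160 -::...*ooooooooo********+++***+++++++++++++++++=**oo=-:.::
162 =-::...:-==============================================:.:
164 =-::..:::o#ooo######################################o%o=-:
166 +-::.....=%*####o#o######oooooooooooooo#o###########o%o==*
168 ==::......-+#################oo#oo#o################%@o===
170 ==-::::....=o%%%%%%%%%%%%%o#%@@@@@@%#oo#%%%%%%%%%%%%%@+-==
172 -+=:::-:...:*%%%%##%##%%%o%@@888888@@%#o#%##%#####%#%@+-=+
174 :+=-:.:.....:=+#%%%%%%%%o%@@88888888@@%#+o%%%%%%%%%#@@=-==
176 :-+:::.......=+++#%o#%%%o%@@88888888@@%#*o#%%%%%%%%%@8--=-
178 ::++-::.......=*****%%#o+#@@@888888@@@%o++#%%##%###%@8-==:
180 ::=+=::.......-*oooo*@@@%*#%@@@@@@@@%#o*=o###%%%%%#%@%-==:
182 ::.++-.:.......*ooooo#8@@%+o##%%%%##o*+*######oo#%%%@%-==:
184 ::::+=:::......-oo#oo*8@@%#+-++***+++o%@@@@@@@@%oo##@%-==:
186 ::::=+=::.......*oooo*@@@%o*o8###%%##%@@888888@@%#*o8o-==-
188 :::::==-:::::...-*****+%%#**8@@@@8@#%@@88888888@@%##@o-==:
190 :::::-+=-::::....+*+++++o
[... 719 characters left out ...]
@+-==:.
214 ::::::::::::::::::.......:-=+*@8888888888888888@#=%@+-=-:.
216 ::::::::::::::::::............:*##88@@8%+---:=+8*+8@+-=-..
218 ::::::::::::::::::.........:-:.-o##%o+-.::--::.#*+8@--=-..
220 ::::::::::::::::::.........:==+===+++++++***+-:8**8@--=-.:
222 ::::::::::::::::::.........:==++===++++++***+=-#=o8%-==-..
224 ::::::::::::::::::..........::::---===+++oo*+==#=o8#-==-..
226 ::::::::::::::::::.........::..:::::==:.::--::-o+#8#-==-.:
228 ::::::::::::::::::...........::::::-+=:.::--:::*+#@o-=-:..
230 ::::::::::::::::::.........:::::::::==:...::..=++@@o-==:..
232 ::::::::::::::::::.........................-===++%@o-=-:.:
234 ::::::::::::::::::......................+%%%%%%%%%@+-=-:.:
```

{"fn": "send_rows", "kwargs": {
  "increments": [
    [0, 0.1, 0, 0],
    [0, 0, 0, 0],
    [0, 0, 0, 0],
    [0, 0, 0, 0]
  ]
}}

```text
time_s: 22.15
eef_pos: [525.3, 283.5, 80.4]
orientation: [0.035, -2.211, 2.211]
force: [-1.8, -0.6, 0.7]
width: 0.269
```

```bash
python3 -c "
from h import *
plan(528,285,80,89.8)
im=snap('top','pics/b2t.png')
b=balls(im,y1=250); print(b.tolist(), cast('top',b,24)[:,:2].round(0).tolist())
asc(im,132,190,160,216)
"
```

```text
t 22.15 pos [525.3 283.5  80.4] tilt y [-0.026  0.    -1.   ] jaw az -89.7 shift cm [-0.27  0.03 -0.15] roll 0.5 or other way -179.5 j [0.3  0.7  1.6  0.01 0.86 1.86] F [-1.8 -0.6  0.7] w 0.27
[[175.9, 224.9], [175.6, 190.4], [158.1, 204.1], [178.6, 240.1], [162.9, 175.6]] [[552.0, 257.0], [622.0, 261.0], [594.0, 295.0], [522.0, 251.0], [652.0, 288.0]]
160 =-:...*ooooooooo********+++***++++++++++++++++++**oo=-:.:.
162 =-::...:-==============================================:..
164 =-::..-::o#oooo#####################################o%o=-:
166 ==::.....=%*############o#oooooo#ooooo#o#o##########o#o==*
168 ==-::.....-*#################oo#oooo################%@o===
170 =+-::.:....=o%%%%%%%%%%%%%o#%@@@@@@%#oo#%%%%%%%%%%%%%@+-==
172 -+=:::=:...:*%%%%#%%##%%##%@@888888@@%#oo%%#########%@+-=+
174 :++-::::....:=+#%%%%%%%%o%@@88888888@@%#+o%%%%%%%%%#@8=-==
176 :=+=::.......-+++#%%%%%%#%@@88888888@@%#*o%%%%%%%%%%@8--=-
178 ::*+-::.......=*****%%#o*#@@@888888@@%%o+o#%#######%@8-==:
180 ::=*=::.......-*oooo*@@@**#%@@@@@@@@%#o*=o###%%%%%#%@%-==:
182 :::=+-::.......=ooooo#8@@%+o##%%%%##o*+*o#%###oo
[... 318 characters left out ...]
%@+-==:
194 :::::::-==:::.....******+*@@88888888#o#%@@@@@@%%#o+@@+-==.
196 ::::::::-=-::...-.+******o%#oo%@88888@o*o#####o*+#8@@--==.
198 :::::::::-=-::....=**oooo#8@@%#o#@88888@@@#++@@@8%@@@-==-.
200 ::::::::::---::...=ooooooo#8@@@%o*@88888888888888+*8%-==:.
202 :::::::::::---:::::+oooo#o%88@@%#*@88888888888888+*8%-==:.
204 ::::::::::::::::::. :*ooooo@8@@%#*%88888888888888-*8%-=-:.
206 ::::::::::::::::::....-oo**#@@%#oo@@8888888888888-o8o-=-:.
208 ::::::::::::::::::.....-***o%#o*o@8@8888888888888=o8o-=-:.
210 ::::::::::::::::::......-+++**o@88@8888888888888@=%@o-=-:.
212 ::::::::::::::::::......:=***%888888888888888888@=%@+-==::
214 ::::::::::::::::::.......:-=+*@88888888888888888#=%@+-=-:.
```

{"fn": "send_rows", "kwargs": {
  "increments": [
    [-0.8, -0.3, 0, 0],
    [-0.9, -0.7, 0, 0],
    [-0.9, -0.7, 0, 0],
    [-0.9, -0.7, 0, 0]
  ]
}}

```text
time_s: 22.53
eef_pos: [543.2, 283.0, 97.3]
orientation: [0.085, -2.183, 2.195]
force: [-7.9, 3.8, -5.2]
width: 0.264
```

```bash
python3 -c "
from h import *
plan(528,285,80,89.8)
im=snap('top','pics/b3t.png')
asc(im,132,190,160,216)
"
```

```text
t 22.53 pos [543.2 283.   97.3] tilt y [-0.071 -0.006 -0.997] jaw az -89.6 shift cm [ 1.39  1.84 -0.22] roll 0.6 or other way -179.4 j [0.29 0.7  1.52 0.02 0.99 1.84] F [-7.9  3.8 -5.2] w 0.26
160 :-+=-::......-===+******+++***++++++++++++++++++**oo=-::::
162 ::==-::......:-----=========-=%###+=-==================:..
164 :::==-:::-....-====o#######%@@@@@@@@%o*#############o%o=-:
166 :::-==:::-:...:-====o###o#@@@888888@@%#**###########o%o==*
168 ::::==-::......-====o####%@888888888@@%#*o##########%@o===
170 :::::-=-::.....+*****+*+#%@@88888888@@%#*o%%%%%%%%%#%@+-==
172 ::::::-=-::....=*ooo**%#o%@@@88888@@@%#o+o##%%%%%%%#%@+-=+
174 :::::::---:....-*oooo**@oo#%@@@@@@@@%#o+=o##%%%%%%%#@8=-==
176 ::::::::--::...-o#ooo**+%#*o##%%%%##o*=+ooo###%%%%%%@8-==-
178 :::::::::--:::.+ooooo**+%#**o*+***++*#%@@@@@%#*%888@@8-==:
180 :::::::::::::::*o******+=o+@888888@#@@@88888@@%#*@88@%-==:
182 :::::::::::::::+****+++==+@8@@@@@%#@@88888888@@%#*@8@%-==:
184 :::::::::::::::.=+++=+==+%@@@888@#%@@88888888@@@%o#%@%-==:
186 :::::::::::::::..:=******@%##%888@#%@@8888888@@%#*8o8o-==-
188 :::::::::::::::... -o
[... 156 characters left out ...]
%8+-==:
194 :::::::::::::::.......-oo@8@@%#o+%88888@%%%%8888*==@@+-==.
196 :::::::::::::::........-**o@%#o+o@888888@@8@@@@8+=+8@--==.
198 :::::::::::::::.........-++*#**@8@88888888888888==+8@-==-.
200 :::::::::::::::............:=#88@8888888@%#@888@==*8%-==:.
202 :::::::::::::::..............:*@888@%#+::-::.=8%==*8%-==:.
204 :::::::::::::::..........:=-===+o#*++-::---:.=8%==*8%-==:.
206 :::::::::::::::..........:==+======+++++**++==8o=+o8o-=-:.
208 :::::::::::::::............::-=++==++++*+*+=-*8*=+o8o-=-:.
210 :::::::::::::::.........::::.--:::::---==+=--*8+=+%@o-=-:.
212 ::::::::::::::::...............:::==-:::--::.*8=++%@+-==:.
214 ::::::::::::::::............::::::=+-.::::::.#8=++%@+-=-:.
```

{"fn": "send_rows", "kwargs": {
  "increments": [
    [-0.9, -0.8, 0, 0],
    [-0.9, -0.8, 0, 0],
    [-0.9, -0.8, 0, 0],
    [-0.4, 0, 0, 0]
  ]
}}

```text
time_s: 22.92
eef_pos: [561.2, 283.0, 113.3]
orientation: [0.133, -2.156, 2.178]
force: [-14.2, 0.5, 20.6]
width: 0.269
```

```bash
python3 -c "
from h import *
plan(528,285,80,89.8)
im=snap('top','pics/b4t.png')
asc(im,132,190,150,210)
"
```

```text
t 22.92 pos [561.2 283.  113.3] tilt y [-0.114 -0.011 -0.993] jaw az -89.5 shift cm [ 2.92  3.68 -0.26] roll 0.7 or other way -179.3 j [0.28 0.72 1.44 0.02 1.1  1.83] F [-14.2   0.5  20.6] w 0.27
150 :::::--::...:.......::::...::.:..::....::::....::::::::::.
152 ::::::--::...........::::.::...::::.::::..:::.::::..::::.:
154 :::::::-:::::.........::::.::..:::.:.::::..:::..:::::::::.
156 ::::::::::::..........................................::::
158 :::::::::::.-++++++++#@@@@@@@@##########%%%%%%%%%%%#=...::
160 :::::::::::::+=======+**++=+*oo#o+=+++++++++++++**oo=-:..:
162 :::::::::::::---==----==-+#%@@@@@@%#*-=================:..
164 ::::::::::::-*oooo***++*#@@@88888@@@%#o#############o%o=-:
166 :::::::::::::-*ooooo**+#@@888888888@@%o*o###########o%o==*
168 :::::::::::::.:*#ooo**+#@@888888888@@%#+*###########%@o===
170 :::::::::::::...-*oo**++%@@888888@@@%%o+o%%%%%%%%%##%@+-==
172 :::::::::::::... -****+=#%@@@@@@@@@%#o*+%88888888888@@+-=+
174 :::::::::::::..... +*++=+o#%%%%%%%##*+*@8@8888888888@@+-==
176 :::::::::::::...... =+=++*++*oooo*++*#####o#@8888888@8-==-
178 ::::::::::::::....
[... 285 characters left out ...]
o8o-==-
188 ::::::::::::::..........=---=*+*o+++-.:--:::#@%+++=#8o-==:
190 :::::::::::::...........=-=========++++++=-:+@o+++=%8+-==:
192 ::::::::::::::..........::-========++++*++=-+8o+++=%8+-==:
194 ::::::::::::::.......:.::::.:------==+++++=-+8*=++=@8+-==.
196 ::::::::::::::.............:*o=:---::::-:::+o8*++++8@-===.
198 .:::::::::::::..............::::-+=:::---:.+#8+++++8@-==-.
200 -:::::::::::::...........:::::::=+-....:...o@8++++o8%-==:.
202 =:::::::::::::..........::::::::.........-oo@%++++*8%-==:.
204 +=.:::::::::::...........::::::........:*oo88o=++++8%-==:.
206 +=-:::::::::::........................+o88888o=++++8o-=-.:
208 ++=:::::::::::-::::.............::..-o#888888+=+++o8o-=-:.
```

{"fn": "send_rows", "kwargs": {
  "increments": [
    [-1, -0.9, 0, 0],
    [-1, -0.9, 0, 0],
    [-1, -0.5, 0, 0],
    [-0.8, 0, 0, 0]
  ]
}}

```text
time_s: 23.3
eef_pos: [576.8, 284.1, 125.7]
orientation: [0.207, -2.118, 2.151]
force: [-18.2, 1.4, 27.3]
width: 0.267
```

```bash
python3 -c "
from h import *
plan(528,285,80,89.8)
im=snap('top','pics/b5t.png')
asc(im,132,190,156,204)
"
```

```text
t 23.3 pos [576.8 284.1 125.7] tilt y [-0.178 -0.017 -0.984] jaw az -89.1 shift cm [ 3.99  5.36 -0.23] roll 1.1 or other way -178.9 j [0.27 0.74 1.34 0.03 1.24 1.81] F [-18.2   1.4  27.3] w 0.27
156 :::::::::::............................................:.:
158 ::::::::::::.....=**+#@@@@@@@@#########%#%%%%%%%%%%#=..:.:
160 ::::::::::::......-==+**++=+****+++++++++++++++=**oo=-:..:
162 ::::::::::::.......---==-*#%@@@@@%%o+==================:..
164 ::::::::::::.......-++=*#@@888888@@@%oo#############o%o=-:
166 ::::::::::::........-+*#@@88888888@@%#**############o%o==*
168 ::::::::::::..........:%@888888888@@@%o*o###########%@o-==
170 ::::::::::::.............+8888888@@@%#o+o%%%%%%%%#%#%@+-==
172 ::::::::::::.........:-::.+8@88@@@#::::::-%@@@@8@@@@%@+-=+
174 :::::::::::::........:-=======+==-::---:::@88888888@@@+-==
176 ::::::::::::...........:===========+++++=-%888888#8#@8--=-
178 ::::::::::::........:::::.=========+++++==+o#8#88+@#@8-==:
180 =:::::::::::.........::..:--:::::::---=--+*%@@*+@++*@%-==:
182 +-:::::::::::...........=o**-:-=-:.::-::.=*@@@*=++=+8%-==:
184 +=:::::::::::............-*+=:-==..:::::.**@@#++++=o8%-==:
186 ++=.:::::::::...........::::::-=-....:..:**%8#++++=o8o-==-
188 ===-:::::::::.........::::::::.........-+*o%8o=+++*#8o-==:
190 ====-::::::::.........::::::::........=+++o#@*+++=#%8+-==:
192 =====::::::::..........:::::........:-===+#@@++++=#%8+-==:
194 =====-:::::::......................-+*++%@@8#++++=%@@+-==.
196 -------::::::-===:...............:+oo%@88888*=++++%@@-===.
198 --------:::::=++++:.:........-*ooooo@888888@++++++%@@-==-.
200 --------::::-++++++:-----....-*%@@@88888888%+++++=@@%-==:.
202 -::::::::-==++++++++=:-==-:..-o@8888888888@#+++++=@@%-==:.
```

{"fn": "send_rows", "kwargs": {
  "increments": [
    [0.2, 0.8, 0, 0],
    [0.2, 0.8, 0, 0],
    [0.3, 0.8, 0, 0],
    [0.3, 0.8, 0, 0]
  ],
  "squeeze": 20
}}

```text
time_s: 23.68
eef_pos: [556.1, 286.6, 109.2]
orientation: [0.222, -2.115, 2.144]
force: [-8.8, 1.9, 15.3]
width: 0.261
```

```bash
python3 -c "
from h import *
plan(528,285,80,89.8)
im=snap('top','pics/b6t.png');s=snap('side','pics/b6s.png')
asc(im,132,190,156,204)
"
```

```text
t 23.68 pos [556.1 286.6 109.2] tilt y [-0.189 -0.015 -0.982] jaw az -88.9 shift cm [2.2  3.4  0.07] roll 1.3 or other way -178.7 j [0.28 0.75 1.39 0.04 1.19 1.81] F [-8.8  1.9 15.3] w 0.26
156 ::::::::::::..........................................::::
158 :::::::::::-+++++++*+#@@@@@@@@##########%%%%%%%%%%%#=...::
160 ::::::::::::+========+**+++***++++++++++++++++++**oo=-:..:
162 ::::::::::::----------=================================:.:
164 :::::::::::::-==+++====o############################o%o=-:
166 ::::::::::::..+oo****++*##oooooooooooooo############o%o==*
168 ::::::::::::...+oooo**%#+#####%@@@@@@%#oo###########%@o===
170 ::::::::::::....-*oo**@%#+%o%@@88888@@@%#o#%%%%%%%%#%@+-==
172 ::::::::::::.... -*o**@%#*+%@@88888888@@%#*#%%%%%%%#%@+-=+
174 ::::::::::::..... -***+%o+#%@@88888888@@%#*o%%%%%#%#@8+-==
176 ::::::::::::.......-+++#*=o%@@@888888@@@%o+%@888888#@8--=-
178 ::::::::::::........++=++8#o#@@@@@@@@@%%o*+@@88888@%@8-==:
180 ::::::::::::.........==*8@@8*o#%%%%%%#o*+o@@888888@%@%-==:
182 ::::::::::::..........-+##o%@%oo*ooo##%###%@8888#@##@%-==:
184 ::::::.:::::.............=%#o@@%#%@@@%%@@@%#%@88*=o#@%-==:
186 :::::::::::::.........::::-o##@#@8@+.:::::#%@o*8+=oo8o-==-
188 :::::::::::::.........--======++==-----::.o@@o+o+=##8o-==:
190 -.:::::::::::..........:-==========+++++=-*%8*+++=#%8+-==:
192 =.:::::::::::.......:::::::=========++++=-+%8*+++=%%8+-==:
194 +=.::::::::::.........::..:--::-:--:------+%@*++++%@@+-==.
196 +=-::::::::::............-+*+:-==-::::::::=#8*++++%@@-===.
198 ++=::::::::::.............-+=:-==:..::::.:+8%+++++%@@-==-.
200 ===-:.:::::::..........:::::::---:......:++8#++++=@@%-==:.
202 ====-::::::::..........::::::::........-*o@8o++++=@@%-==:.
```

The pads do not slip, so nose-down persists. With the lip resting on the ramp, releasing will drop the heel and leave the scoop nose-up, so the balls roll back into it.

{"fn": "send_rows", "kwargs": {
  "increments": [
    [0, 0, 0, 0],
    [0, 0, 0, 0],
    [0, 0, 0, 0],
    [0, 0, 0, 0],
    [0, 0, 0, 0],
    [0, 0, 0, 0]
  ],
  "claw": -0.3
}}

```text
time_s: 24.28
eef_pos: [556.8, 287.2, 106.8]
orientation: [0.223, -2.116, 2.143]
force: [-0.1, 0.1, 0.3]
width: 0.649
```

```bash
python3 -c "
from h import *
plan(528,285,80,89.8)
im=snap('top','pics/b7t.png');s=snap('side','pics/b7s.png')
asc(im,132,190,156,230)
"
```

```text
t 24.28 pos [556.8 287.2 106.8] tilt y [-0.189 -0.014 -0.982] jaw az -88.9 shift cm [2.32 3.17 0.13] roll 1.3 or other way -178.7 j [0.28 0.75 1.39 0.04 1.19 1.81] F [-0.1  0.1  0.3] w 0.65
156 ::::::::::::.........................................::.:.
158 ::::::::::::+++++++*+#@@@@@@@@##########%%#%%%%%%%%#=..:::
160 ::::::::::::==========+*+++***++++++++++++++++++**oo=-:.::
162 ::::::::::::----------=================================:..
164 ::::::::::::.-=========o############################o%o=-:
166 ::::::::::::..-========o##ooooooooooooo#############o%o==*
168 ::::::::::::...:=======#############################%@o===
170 ::::::::::::....:=++++#%%%%%%%%%%%%%%%%%%%%%%%%%%%%#%@+-==
172 ::::::::::::.....:++++#%#%###########%####%#%%#%#%##%@+-=+
174 :::::::::::::.....:+++#%%%%%%%%%%%%%%%%%%%%%%%%%%%%#@8+-==
176 :::::::::::::......:+++%%%%%%%%%%%%%%%%%%%%%%%%%%%%%@8--=-
178 ::::::::::::........=++%###########################%@8-==:
180 ::::::::::::........ ##8888888888888888888888888888@@%-==:
182 ::::::::::::..........:-*@88888888888@@@@8888888888@@%-==:
184 :::::::::::::...........
[... 720 characters left out ...]
8o-=-:.
208 ==------::::::*oo*+=--=+-..................+8@%=++#@o-=-:.
210 --------::::::+**oooooo***o=::........=*@*+#o@%=++%@o-=-::
212 ---------::::+*ooooooooo*o%o-=+==-....+88@@%#@%=++%@+-==:.
214 --:::::::::-=**ooooooooo*o@%o=-++=-:. +888@@%@*==+%@+-=-::
216 ::::.-+o*=--=**oooooo+*@@@@#o**=++==8888@@@%#@*==+8@+-=-.:
218 :::..=*o*----+++*+==*8@@%%#o**#*o##%@@@@@%%#o8+==+8@-==-.:
220 :::..=***********888++++*#o+#8@oo#%%%%%%%%#o*@+=+*8@-==-.:
222 ::...+*+*******88888++++++=*@888@oooo#ooo*+=88+=+*%%-==-..
224 :....+*+*******88888+++++++++++o#############%*++*%o-==-.:
226 ....:+*+*******8888@++++++++++++++===============o%o-==-..
228 ....:==+*******88888=++++++++++++++++#%%#%%%%%%%%%%*-=-:.:
```

All four balls rolled to the back of the scoop (rows 210–222), the ramp is empty, and the lip rests on the ramp nose-up. Regrip and lift.

{"fn": "send_rows", "kwargs": {
  "increments": [
    [1.2, 1.2, 0, 0],
    [0.8, 0.8, 0, 0],
    [0.3, 0.5, 0, 0]
  ]
}}

```text
time_s: 24.63
eef_pos: [531.9, 286.5, 87.0]
orientation: [0.216, -2.12, 2.144]
force: [-0.1, 0.8, 0.4]
width: 0.653
```

```bash
python3 -c "
from h import *
plan(531,285.5,84,89.8)
im=snap('top','pics/b8t.png');s=snap('side','pics/b8s.png')
cv2.imwrite('pics/last.png',crop(s,110,290,270,410,5))
g=im.min(2);print([g[172:190,x].tolist() for x in(165,177)]);print(cast('top',[[177,179.3],[160,179.3]],12))
"
```

```text
t 24.63 pos [531.9 286.5  87. ] tilt y [-0.183 -0.013 -0.983] jaw az -89.0 shift cm [0.04 0.31 0.1 ] roll 1.2 or other way -178.8 j [0.29 0.75 1.47 0.04 1.11 1.82] F [-0.1  0.8  0.4] w 0.65
[[184, 189, 189, 188, 192, 188, 183, 212, 240, 237, 237, 237, 237, 237, 237, 237, 237, 239], [187, 189, 188, 189, 191, 189, 182, 218, 239, 237, 237, 237, 237, 237, 237, 237, 237, 237]]
[[647.33895165 262.3033281   12.        ]
 [647.36596335 297.09239055  12.        ]]
```

{"fn": "send_rows", "kwargs": {
  "increments": [
    [0.3, 0.3, 0, 0],
    [0, 0, 0, 0],
    [0, 0, 0, 0],
    [0, 0, 0, 0],
    [0, 0, 0, 0],
    [0, 0, 0, 0]
  ],
  "claw": 1,
  "squeeze": 120
}}

```text
time_s: 25.23
eef_pos: [529.8, 286.7, 84.9]
orientation: [0.215, -2.121, 2.144]
force: [-1.4, 0.7, -1.0]
width: 0.268
```

{"fn": "send_rows", "kwargs": {
  "increments": [
    [0, -0.5, 0, 0],
    [0.3, -1, 0, 0],
    [0.2, -1, 0, 0],
    [0, -1, 0, 0],
    [0, -1, 0, 0]
  ]
}}

```text
time_s: 25.65
eef_pos: [530.3, 286.0, 129.5]
orientation: [0.224, -2.112, 2.142]
force: [0.9, -0.1, -3.7]
width: 0.264
```

```bash
python3 -c "
from h import *
plan(531,285.5,160,89.8)
im=snap('top','pics/b9t.png');s=snap('side','pics/b9s.png')
asc(im,132,190,156,232)
"
```

```text
t 25.65 pos [530.3 286.  129.5] tilt y [-0.192 -0.015 -0.981] jaw az -89.0 shift cm [ 0.52 -3.    0.09] roll 1.2 or other way -178.8 j [0.29 0.69 1.44 0.04 1.2  1.82] F [ 0.9 -0.1 -3.7] w 0.26
156 --:::.................................................::::
158 :::::::++++++++++o%%%%@@@@@@@@###########%#%%%%%%%%#=....:
160 ::::::-+++=======+******+++***++++++++++++++++++**oo=-::.:
162 ::::::..:---------=====================================:..
164 :::::::..=========*#################################o%o=-:
166 :::::::..==========o###o#oooooooooooo##ooo##########*%o==*
168 :::::::.:**-=======o################################%@o===
170 :::::::.:**-=++++++#%%%%%%%%%%%%%%%%%%%%%%%%%%%%%#%#%@+-==
172 :::::::.-*+:=++++++=#%##############################%@+-=+
174 :::::::.=#ooooooooo@888888888888888888888888888%#%%#@@=-==
176 :::::::.:*###o*oooo8888888888888888888888888888o#%%%@8--=-
178 :::::::..:+*******#o*88888888888888888888888888*#%#%@8-==:
180 ::::::::.. +ooooo*@@%o#88888888888888888888888@*#%%%@%-==:
182 :::::::.... =o#oo*@@@%oo888888888888888888888@@*#%%%@%-==:
184 ::::::::.... -oooo*@@
[... 786 characters left out ...]
@o-=-:.
210 ::::::::..............:-=+:-=-..:::::.=+8%+++=o%%%%@o-=-:.
212 :::::::::..........::::::::-=-....:...++8o+++=o%%%%@+-==:.
214 :::::::::...........::::::::........-+##8o+++++%%%%@+-=-:.
216 :::::::::...........:::::::........-+#o*@o+++++%%%@@+-=-..
218 :::::::::...........:::::........:*%@@@88#++++=%%%@@-==-..
220 -::::::::.......................:==+*+++++++++=%%%@@-==-..
222 =-:::::::=***=:................-==++++=========%%%@%-==-..
224 =-:.::::.=*o*==:....:.....:-+++++#%%%%%%#%%%%%%%%%@#-==-..
226 ---:::::.=***====:-----...:-=++++#%%%%%%#%%%%%%%%@@#-==-.:
228 ----:::::+***==+++-+++-:..:=+++++#%%%%%%#%%%%%%%%@@o-=-:.:
230 --::::::-=====+++*+--++===+++++++#%%%%%%#%%%%%%%%@@o-=-:.:
```

```bash
python3 -c "
from h import *
im=snap('top','pics/b10t.png');s=snap('side','pics/b10s.png')
print(r.state()['time_s'],proj('top',[[647,286,58],[647,286,50],[647,286,65],[643,286,58]]).round(1).tolist())
asc(im,140,182,170,200)
"
```

```text
25.85 [[159.9, 173.4], [160.9, 174.5], [159.0, 172.5], [159.8, 175.4]]
170 :**-=++++++#%%%%%%%%%%%%%%%%%#%#%###%%%%%%
172 -*+=+******@@@@@@@@@@@@@@@@@@@@@@@@@@8@%#%
174 +##########888888888888888888888888888##%%
176 :+*******oo#88888888888888888888888888##%%
178 . =oooooo*%%#*888888888888888888888888####
180 .. =ooooo*@@%#*88888888888888888888888##%%
182 ... -o#oo*@@@#o=88888@8@888888888888o+*%%%
184 .... -*oo**@%#o=8%#%%%%%%#o%88888888o=*%%%
186 ......:***+%%#*o%@@@88@@@@%#o%888@88o=o@@@
188 .......-+++#o+#%@@8888888@@@#o#88#=++=#%%%
190 ....... ===-+*%@@888888888@@%#*@8%+++=#%%%
192 .........-+*@o%@@88888888@@@%#*@8%+++=#%%%
194 ...........:-o#%@@@@888@@@@%#*o@8%++++*%%%
196 ..............-o#%@@@@@%*====-%88o=+++=%%%
198 ..........--=--=+*oooo*:::::::-@8o=+++=%%%
```

View pics/b10s.png

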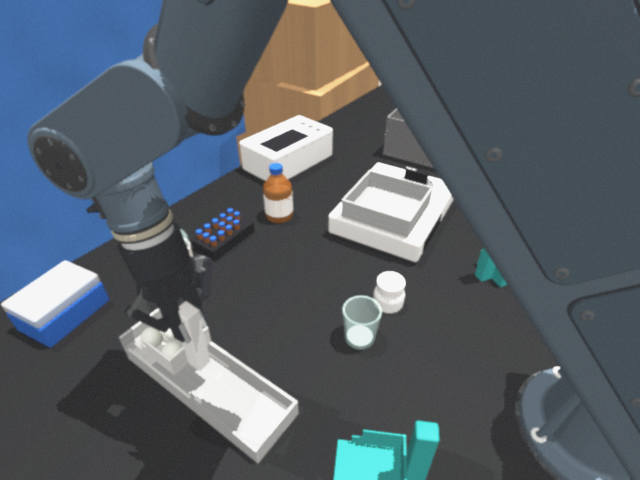

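```bash
python3 -c "
from h import *
for z in (60,72): print(cast('top',[[151,182.5],[160,190.5],[160,172]],z).round(0).tolist())
a,b=proj('side',[[530,286,50],[530,286,175]]);print(a,b)
for i in (1,):
  g=cv2.cvtColor(cv2.imread('pics/b10s.png'),cv2.COLOR_BGR2GRAY)
asc(cv2.imread('pics/b10s.png'),120,230,300,380)
"
```

```text
[[628.0, 302.0, 60.0], [613.0, 283.0, 60.0], [649.0, 285.0, 60.0]]
[[625.0, 299.0, 72.0], [610.0, 280.0, 72.0], [646.0, 282.0, 72.0]]
[204.04860925 365.07307468] [188.92411974 312.38262185]
300 ----------------======-----:::::::::::::::::::::::::::::::::--------::::::::::::::::--------------------------
302 ---------------=====------------:::::::::::::::::::::::::::---=*oo#o+=-:::::::::::----------------------------
304 -------------=======----------------::::::::::::::::::::::--+*##%%%%##o+=-::::::::----------------------------
306 -------::::-=====--------------------:::::::::::::::::::::=*#%%%%%%%%%%%#o+=-:::::----------------------------
308 -----::::---====-----=-------------=*oo+-:::::::::::::::::=*#%%%%%%%%%%%%%##o+=-:::---------------------------
310 ----:::--=-=---:::::----=--------+%888@o=-::::::::::::::::+o#%%%%%%%%%%%%%%%%#o*=-----------------------------
312 ----::--===--::::::::::---==-=+#@888@#oo*=:::::::::::::::-+#%%%%%%%%%%%%%%%%##oo+=-:--------------------------
314 ------:--==-::::::::::::::::-*@88@#oooooo+-:::::::::::::::=o%%%%%%%%%%%%%%#####o*+=------------------
[... 2989 characters left out ...]
88@%#o##oo
368 :::::::::::::::::::-=+****o**oo#####oo******oo#######ooooooooooo***o****ooo##%%%%%@8888888888888888888888@%#o*
370 :::::::::::::::::::.::-+********oo####oo*******o#####oooooooo******ooo**o*oo%@@@@@88888888888888888888888888@%
372 ::::::::::::::::::::::::-=********oo#####oo*o****oo###ooooo*******o****oooo%@888888888888888888888888888888888
374 :::::::::::::::::::::::::::-+********oo####ooo*****oooooo**o*o***********oo*o#@8888888888888888888888888888888
376 :::::::::::::::::::::::::::::-=+*******oo#####oo*************o*o*************ooo#@8888888888888888888888888888
378 ::::::::::::::::::::::::::::::::=+********o######oo****************o**********oo*o#@@8888888888888888888888888
```

{"fn": "send_rows", "kwargs": {
  "increments": [
    [-0.3, -1, 0, 0],
    [-0.8, -0.8, 0, 0],
    [-1.1, 0, 0, 0],
    [-1.1, 0, 0, 0],
    [-0.8, 0, 0, 0]
  ]
}}

```text
time_s: 26.27
eef_pos: [572.7, 286.7, 139.6]
orientation: [0.231, -2.108, 2.141]
force: [1.3, 0.2, -3.9]
width: 0.265
```

```bash
python3 -c "
from h import *
plan(531,285.5,160,89.8)
im=snap('top','pics/b11t.png')
asc(im,132,190,150,196)
"
```

```text
t 26.27 pos [572.7 286.7 139.6] tilt y [-0.198 -0.017 -0.98 ] jaw az -88.9 shift cm [ 4.49 -1.17  0.07] roll 1.3 or other way -178.7 j [0.27 0.73 1.32 0.04 1.29 1.81] F [ 1.3  0.2 -3.9] w 0.26
150 :::::::............ .............................:.:::.:.:
152 :::::::... +o**o**#@@@@88888888888888888888888@+...:..::::
154 :::::::....:oooooo@888888888888888888888888888@+.:::::::::
156 ::::::::.....=o***o#%8888888888888888888888888@+.....:..::
158 ::::::::......=oo*#@#o%88888888888888888888888@#%%%#=.::.:
160 ::::::::......:+o*%@@#oo88888888888888888888%#%+**oo=-:::.
162 ::::::::.......-*oo%@%o+88@######o@888888888%==========:..
164 ::::::::........+o*%@#o+o%@@@@@@@@%#o@888888%=*#####o%o=-:
166 ::::::::.........-+#%o*#@@8888888@@@%o%88@+#o=+o####o#o==*
168 ::::::::............:+#%@@888888888@@#*%8@++++=o####%@o-==
170 :::::::::.........:...=%@@888888**==+o*#8@++++=o####%@+-==
172 :::::::::.........--==-*#%88888-:::::::#8@++++=o####%@+-=+
174 :::::::::.........:-=============+==-:=@8%=+++=o####@8=-==
176 :::::::::........:::.:==========++++=-%88%=+++=#####@8--=-
178 :::::::::........::::..::---=====+++=-++@%=+++=o####@8-==:
180 :::::::::............=#*-:----::::::::+*8%=+++=#####@%-==:
182 :::::::::...........-o##*::==-.:::::::=+8#=+++=#####@%-==:
184 :::::::::............ +#*.:==:...::..-+*8#=+++######@%-==:
186 :.::::::::.........::::::::--:......-+**@o=+++%%%%%o8o-==-
188 -.::::::::.........::::::::........-+*+*@o=+++%%%%%#@o-==:
190 =-::::::::.........:::::::........=**+*#@o++++%%%%%%@+-==:
192 ==-:::::::..........::::.........=**+o#o@o=+++%%%%%%@+-==:
194 ----:::::......................:+*+o##o@8o=++=%%%%%@@+-==.
```

{"fn": "send_rows", "kwargs": {
  "increments": [
    [0, 0.6, 0, 0],
    [0, 0.7, 0, 0],
    [0, 0.7, 0, 0],
    [0, 0.7, 0, 0],
    [0, 0.7, 0, 0]
  ]
}}

```text
time_s: 26.73
eef_pos: [562.7, 286.4, 114.8]
orientation: [0.238, -2.106, 2.137]
force: [-4.5, -2.4, 7.9]
width: 0.26
```

```bash
python3 -c "
from h import *
plan(531,285.5,160,89.8)
im=snap('top','pics/b12t.png')
asc(im,140,182,150,180)
"
```

```text
t 26.73 pos [562.7 286.4 114.8] tilt y [-0.204 -0.016 -0.979] jaw az -88.9 shift cm [ 4.02 -3.78  0.09] roll 1.3 or other way -178.7 j [0.28 0.75 1.36 0.04 1.23 1.81] F [-4.5 -2.4  7.9] w 0.26
150 ::.+********#@@@@@@8888888888888888888@-.:
152 ::.*########%8888888888888888888888888@-..
154 :::+########o@888888888888888888888888%-..
156 :::=o#######o@888888888888888888888888@=..
158 :::.-o######o@8888888888888888888888888%%%
160 ::::.:+*****o88888888888888888888888%+==**
162 ::::. -*o***oo@888888#@o#oo#88888888@*====
164 ::::...:+oo**#oo88%#%@@@@@@@%##@8888@*=o##
166 ::::.....+o**%#**#%@@888888@@@%oo@88@*=o##
168 ::::......+**%#o*%@@88888888@@@%o@%==++o##
170 ::::.......+*+o*o%@@88888@@8@@@%o@@++++o##
172 ::::.......-+=*+*#%@@888888@@@%#o@%++++o##
174 ::::........-==o@o#%@@@@@@@@@%#o+%%++++*##
176 :::::........-**88#o#%%%%%%##o*+@8#++++=##
178 ::::.............888o*********o888%*+++=##
```

{"fn": "send_rows", "kwargs": {
  "increments": [
    [0.1, 0.7, 0, 0],
    [0.1, 0.7, 0, 0],
    [0.1, 0.7, 0, 0]
  ]
}}

```text
time_s: 27.03
eef_pos: [555.0, 286.8, 101.8]
orientation: [0.233, -2.111, 2.14]
force: [-2.7, -2.1, 4.4]
width: 0.267
```

```bash
python3 -c "
from h import *
plan(531,285.5,160,89.8)
im=snap('top','pics/b13t.png')
asc(im,140,182,146,200)
"
```

```text
t 27.03 pos [555.  286.8 101.8] tilt y [-0.197 -0.015 -0.98 ] jaw az -88.8 shift cm [ 3.5  -5.23  0.15] roll 1.4 or other way -178.6 j [0.28 0.76 1.39 0.04 1.19 1.81] F [-2.7 -2.1  4.4] w 0.27
146 :::::.......:::.:...::.:.:::..:::..::.:::.
148 ::::....................................::
150 ::::-+++++**#@@@@@@@@88888888888888888*..:
152 ::::=#oooooo%8888888888888888888888888#...
154 ::::-#ooooooo@888888888888888888888888#...
156 :::.-#ooooooo#888888888888888888888888%...
158 ::::=#ooooo#oo@88888888888888888888888@#%%
160 ::::-oooooo#oo8888888888888888888888%o+=**
162 ::::-o#ooo##oo#888888888888888888888%=====
164 :::::-*****+*oo88888%##%%%##o#@88888%+*o##
166 :::::.-*o***+++888##@@@@@@@@@%#o@888%+=o##
168 :::::. -*oo**+o*8#%@@8888888@@%#*@8@o+=o##
170 :::::.. -*o**+#o+%@@888888888@@%o@%=+++o##
172 :::::.... ***+#o*%@@88888888@@@%o@%+++=o##
174 ::::::.... +*+o*=o%@@@8888@@@@%#*%#+++=o##
176 :::::...... ==-=o%o#%@@@@@@@%##**@@*+++=##
178 :::::.......:=++88@**#######o*+*@@%*+++=o#
180 :::::........-*888888@ooo+++++%88@@*=++=##
182 :::::.........=+888888@##%%@%%%#o@@o=++=##
184 ::::::..........:%888#%@@@@8@@@@%%8o=+++##
186 ::::::............:*#%@@88888#oo*o8o=+++#%
188 ::::::.........-----*%@@@@@#::::::.-=+++%%
190 ::::::.........--================-:++++=%%
192 ::::::........::::-==========++++==++++=#%
194 ::::::.......:::::..-----====++++=-++++=#%
196 ::::::...........:-++=:::--:::::::=++++++%
198 ::::::...........:=++=:-==:.:::::.=8*+++=%
```

The scoop is now strongly nose-up with all balls at the back. Lift, then carry it to the dish.

{"fn": "send_rows", "kwargs": {
  "increments": [
    [0.1, -0.6, 0, 0],
    [0.2, -1.2, 0, 0],
    [0.4, -2, 0, 0],
    [0.4, -2.2, 0, 0],
    [0.5, -2.5, 0, 0],
    [0.4, -2.2, 0, 0],
    [0.3, -1.2, 0, 0]
  ]
}}

```text
time_s: 27.67
eef_pos: [547.6, 287.1, 223.8]
orientation: [0.255, -2.094, 2.134]
force: [1.0, 0.4, -4.5]
width: 0.262
```

```bash
python3 -c "
from h import *
plan(406,-250,222,96.8)
im=snap('top','pics/b14t.png')
asc(im,136,190,130,196)
"
```

```text
t 27.67 pos [547.6 287.1 223.8] tilt y [-0.218 -0.021 -0.976] jaw az -88.7 shift cm [14.74  4.39 53.38] roll -5.5 or other way 174.5 j [0.28 0.62 1.3  0.04 1.44 1.82] F [ 1.   0.4 -4.5] w 0.26
130 ...:........:.:.:::....::..::.:.:.:..:::..::.:::::::..
132 ..:.............................:..:.::..::::.::.::.:.
134 **********ooo@@@@@@@@@@@888o...:..:.:.:.::..::.:.:.:.:
136 888888888888888888888888888o...:.::.:::::::..::::::.::
138 888888888888888888888888888o...::..:...::::..:::...:.:
140 @88888888888888888888888888o:..::::...::....::.......:
142 @88888888888888888888888888o:....:..:.:.:::.....:.:::.
144 @88888888888888888888888888%-...::.::..::.:..:..::..::
146 @88888888888888888888888@*==..:.:...:.:::::.::.::::::.
148 @8888888888@@@@@888888888*=*:.::..:.::.::.::..:::::..:
150 @88888@%%%@@@@%###%888888*=+.....:.::...:...::::.::::.
152 +@88@#%@@@@@@@@@@%#o%8888o++..::::..::.:.::::.:.:...::
154 o*@%#@@@8888888@@@%#o@@##+++...::.:::::.:..:.:...::.::
156 +o+#%@@888888888@@@%o8#+++++-....................:...:
158 +o+#%@@888888@@8@@@%o@%+++++-+#######%##%%%%%%%#=..:::
160 +++o%@@@@88888@@@@
[... 339 characters left out ...]
=*#@#%%@@*.::::::.%8++++++++*%############%##%@+-=+
174 ============++====::-@8*=++++++o%%%%%%%%%%%%%%%#@@=-==
176 ::===========+++++=-:*o#=++++++o%%%%%%%%%%%%%%%%@8--=-
178 :..-----=====+++++=-+**++++++++o%%#############%@8--=:
180 ..----------:::::---++**++++++o%%%######%%#%%##%@%-==:
182 :+==*=:----::::::::.++*%=+++++o%%%%%%%%%%%%%%%%%@%-==:
184 ..=***=-==-..:::::::==*8-++++++o%%####%####%#%%#@%-==:
186 ...-*=--==-...:::..:==o8-+++++*#@@@@@%%%%@%%%%%#@o-==-
188 ..:::::::.........=***#8++++++=o%#%%%%##%%%%%%%%@o-==:
190 ....::::.........-****o#++++++=o%%%%%%##%%%%%%%%@+-==:
192 ...::::.........=+==+=+=+======o%%%%%%#%%%%%%%%%@+-==:
194 ...:::.........=+==++=++==+###%%%%%%%%#%%%%%%%%@@+-==.
```

{"fn": "send_rows", "kwargs": {
  "increments": [
    [0.2, 0.1, 1, 0],
    [0.5, 0.2, 2, 0],
    [0.8, 0.25, 3, 0],
    [1, 0.3, 3.5, 0],
    [1, 0.3, 3.6, 0],
    [1, 0.3, 3.6, -1],
    [1, 0.3, 3.6, -1],
    [1, 0.3, 3.6, -1]
  ]
}}

```text
time_s: 28.38
eef_pos: [479.7, 41.5, 217.5]
orientation: [0.339, -2.129, 2.15]
force: [0.8, -0.7, -4.6]
width: 0.263
```

{"fn": "send_rows", "kwargs": {
  "increments": [
    [1, 0.3, 3.6, -1],
    [1, 0.3, 3.6, -1],
    [1, 0.3, 3.6, -0.5],
    [1, 0.3, 3.6, 0],
    [1, 0.2, 3, 0],
    [0.8, 0.2, 2.2, 0],
    [0.4, 0, 1, 0]
  ]
}}

```text
time_s: 28.97
eef_pos: [424.8, -186.0, 208.6]
orientation: [0.407, -2.145, 2.146]
force: [-0.4, 0.3, -4.6]
width: 0.266
```

```bash
python3 -c "
from h import *
plan(406,-250,222,96.8)
im=snap('top','pics/b15t.png');s=snap('side','pics/b15s.png')
asc(im,370,500,180,320)
"
```

```text
t 28.97 pos [ 424.8 -186.   208.6] tilt y [-0.242 -0.016 -0.97 ] jaw az -82.5 shift cm [ 2.96 -0.74  6.08] roll 0.7 or other way -179.3 j [-0.56  0.44  1.71 -0.15  1.2   0.95] F [-0.4  0.3 -4.6] w 0.27
180 :::::::::::::::::::::::::::::::::::::::::.-+++++++++++++++=::-=****************+************++++++++++++++++++++++=======-::::::::
182 ::::::::::::::::::::::::::::::::::::::::.=+++++++++++++++--::=*********************+**************+++++++++++++++++++++=======::::
184 :::::::::::::::::::::::::::::::::::::::.=+++++++++++++++--::=******************************************++++++++++++++++++++=======
186 :::::::::::::::::::::::::::::::::::::::=++++++++++++++=--::-+*********************************************++++++++++++++++++++++==
188 ::::::::::::::::::::::::::::::::::::::+++++++++++++++=--::=+*************************************************+++++++++++++++++++++
190 ::::::::::::::::::::::::::::::::::::-+++++++++++++++=--::=+******************************************************+++++++++++++++++
192 :::::::::::::::::::::::::::::::::::=+++++++++++++++=--::=+**************************
[... 7851 characters left out ...]
....::.::::::::::::::::::
310 --=====================================================================================--=++++++++*+-.::::::::::::::::::::::::::::
312 ---====================================================================================-==++++++++*-..:::::::::::::.::::::::::::::
314 ---=====================================================================================-=+++++++=:.::::::::::::::::::::::::::::::
316 ---=====================================================================================-=++++++=:::::::::::::::::::::::::::::::::
318 ----====================================================================================-==++++=::::::::::::::::::::::::::::::::::
```

{"fn": "send_rows", "kwargs": {
  "increments": [
    [0.5, -0.3, 1, 0],
    [1, -0.5, 2, 0.7],
    [1, -0.5, 2, 0],
    [0.6, -0.3, 1.4, 0],
    [0.2, 0, 0.4, 0]
  ]
}}

```text
time_s: 29.48
eef_pos: [399.9, -252.5, 227.8]
orientation: [0.403, -2.147, 2.125]
force: [0.1, 0.4, -3.6]
width: 0.269
```

```bash
python3 -c "
from h import *
plan(406,-250,222,96.8)
s=snap('side','pics/b16s.png')
asc(s,300,450,130,250)
"
```

```text
t 29.48 pos [ 399.9 -252.5  227.8] tilt y [-0.251 -0.005 -0.968] jaw az -83.2 shift cm [-0.76  0.41 -0.16] roll -0.0 or other way 180.0 j [-0.69  0.43  1.67 -0.17  1.25  0.83] F [ 0.1  0.4 -3.6] w 0.27
130 888888888888888@%##%@8888888888@o-:::::::::::::::::::::::::::::::::::::::::::::::::::-===-----------------------------------::..::......::::..:*888@+-
132 o%88888888888888888888888888@@%#*-:::::::::::::::::::::::::::::::::::::::::::::::::::---------------------------------------:............::::::*@88%+-
134 ::--+o@88888888888888888@%%####o*-::::::::::::::::::::::::::::::::::::::::::::::::::-==---------------=----------------------:..::::::::..:::::-*##o=-
136 :::::-=*%88888888888@%%########o*-::::::::::::::::::::::::::::::::::::::::::::::::::----------------------------=-------------:::::::::::.:::::-+*o+-:
138 :-=*#@8888888888@%%############o+-::::::::::::::::::::::::::::::::::::::::::::::::::------------------------------------------::.:::::::..:::::-+oo+--
140 %88888888888@%%################o+-::::::::::::::::::::::::::::::::::::::::::::::::::-----------------------------------
[... 7701 characters left out ...]
ooooooooooooooooooooooooooo####%%@88888888888888888888#+:...::::::::::::::::::::
242 :::..:..:.....:.....:.........::...:..:...............::-==+**oooooooooooooooooooooooooooooooooooooooo##%%@@888888888888888#+:...:::::::::::::::::::::
244 :::...:..:...::.................:..::...:........:..........::-==+**oooooooooooooooooooooooooooooooooooooooo###%@@8888888@#*-...::::::::::::::::::::::
246 ::::...........:...........::.......:....:.:.....::..:..........::::-=++*ooooooooooooooooooooooooooooooooooooooooo##%%@@%#o+:.::::::::::::::::::::::::
248 ::::.................::...:..........:....::.:..............:..........::--=+**ooooooooooooooooooooooooooooooooooooooo####o=::::::::::::::::::::::::::
```

```bash
cat >> h.py <<'E'
def lip(p,yaw=6.8,g=None):
    s=r.state();R=Ro.from_rotvec(s["orientation"]).as_matrix()
    g=s["eef_pos"]-18.7*R[:,1] if g is None else g
    y=np.radians(yaw);out=[]
    for sx,sy,sz in((109,38,-101),(109,-38,-101),(9,38,-61),(59,0,-101)):
        x=sx*np.cos(p)-sz*np.sin(p);z=sx*np.sin(p)+sz*np.cos(p)
        out.append(g+[x*np.cos(y)-sy*np.sin(y),x*np.sin(y)+sy*np.cos(y),z])
    return np.array(out)
E
python3 -c "
from h import *
for p in(-.1,0,.1,.2,.3): L=lip(p); print(p,L[0].round(),proj('side',L).round(0).tolist())
"
```

```text
-0.1 [ 497. -203.  134.] [[382.0, 190.0], [395.0, 174.0], [429.0, 182.0], [411.0, 186.0]]
0 [ 508. -201.  145.] [[378.0, 185.0], [391.0, 169.0], [426.0, 181.0], [406.0, 183.0]]
0.1 [ 517. -200.  156.] [[374.0, 179.0], [388.0, 163.0], [423.0, 180.0], [402.0, 179.0]]
0.2 [ 526. -199.  168.] [[371.0, 173.0], [385.0, 157.0], [420.0, 178.0], [399.0, 175.0]]
0.3 [ 533. -198.  181.] [[368.0, 166.0], [383.0, 151.0], [418.0, 176.0], [396.0, 170.0]]
```

Model check: scoop pitch is about +0.29 nose-up over the dish. Now ease the squeeze so gravity tips it.

{"fn": "send_rows", "kwargs": {
  "increments": [
    [0, 0, 0, 0],
    [0, 0, 0, 0],
    [0, 0, 0, 0]
  ],
  "squeeze": 20
}}

```text
time_s: 29.78
eef_pos: [398.4, -248.1, 226.0]
orientation: [0.408, -2.153, 2.117]
force: [-0.9, -0.1, -5.2]
width: 0.267
```

```bash
cat >> h.py <<'E'
def edge(f):
    plan(406,-250,222,96.8)
    s=snap('side',f); asc(s,355,440,140,196)
    for p in(-.4,-.3,-.2,-.1,0,.1,.2,.3): L=lip(p); print(p,L[0].round(),proj('side',L[:2]).round(0).tolist())
E
python3 -c "
from h import *
edge('pics/b17s.png')"
```

```text
t 29.78 pos [ 398.4 -248.1  226. ] tilt y [-0.255  0.001 -0.967] jaw az -83.2 shift cm [-0.81  0.19  0.29] roll -0.0 or other way 180.0 j [-0.69  0.43  1.67 -0.17  1.25  0.83] F [-0.9 -0.1 -5.2] w 0.27
140 :::::::::::::::::::::::::::::------------------------------------------:.::::::::..::
142 :::::::::::::::::::::::::::::-------------------------------------------::::::......:
144 :::::::::::::::::::::::::::::-----------------------------------------------=-::.::.:
146 :::::::::::::::::::::::::::::------------------=++==------------------------=-:.:.:.:
148 :::::::::::::::::::::::::::::------------------=*##o*+=---------------------==-:.:::.
150 :::::::::::::::::::::::....:----------=========**ooo###o*==--------=--------==-::.:.:
152 ::::::::::::::::::::::.....-===------=*#%#@8888@%#oooooo#%#*+=------------==++-:..:::
154 :::::::::::::::::::.....:-o@88@o+====+o@8888888888@#ooooooooo*++==--------=+**=::::::
156 :::::::::::::::::::::::-*@8888888@o++o%@88888888888@#oooooooooooo*+=-----=*oo*=::.:::
158 :::::::::::::::::::::-=o@88888888888#o#%%%%%%@@@888@#ooooooooooooooo*++=+*ooo*+-::::
[... 1379 characters left out ...]
888@%#ooo***+++++++++++++++*****++++++++++***oo***#@@%88888888
192 *******#%@@@@8888888888888888888@%##ooo***+++++++++++++++++++++++++++++o%@%o%88888888
194 *****o%@@@@8888888888888888888888888888@%##oo***++++++++++++++++++++++o@@%*o@88888888
-0.4 [ 459. -203.  109.] [[396.0, 206.0], [409.0, 189.0]]
-0.3 [ 472. -201.  115.] [[391.0, 202.0], [404.0, 185.0]]
-0.2 [ 485. -200.  123.] [[386.0, 197.0], [399.0, 180.0]]
-0.1 [ 496. -199.  133.] [[381.0, 192.0], [395.0, 176.0]]
0 [ 507. -197.  143.] [[377.0, 186.0], [391.0, 170.0]]
0.1 [ 516. -196.  154.] [[374.0, 180.0], [387.0, 165.0]]
0.2 [ 525. -195.  167.] [[370.0, 174.0], [384.0, 159.0]]
0.3 [ 532. -194.  180.] [[368.0, 168.0], [382.0, 153.0]]
```

{"fn": "send_rows", "kwargs": {
  "increments": [
    [-0.1, 0, 0.05, 0],
    [-0.1, 0, 0.05, 0],
    [-0.1, 0, 0, 0],
    [-0.1, 0, 0, 0],
    [-0.1, 0, 0, 0],
    [0, 0, 0, 0],
    [0, 0, 0, 0],
    [0, 0, 0, 0]
  ]
}}

```text
time_s: 30.5
eef_pos: [404.6, -245.6, 223.8]
orientation: [0.413, -2.155, 2.116]
force: [0.9, -0.5, -4.1]
width: 0.265
```

```bash
python3 -c "
from h import *
edge('pics/b18s.png')" | grep -v '^1[789]'
```

```text
t 30.5 pos [ 404.6 -245.6  223.8] tilt y [-0.256  0.002 -0.967] jaw az -83.0 shift cm [-0.13  0.14  0.46] roll 0.2 or other way -179.8 j [-0.68  0.44  1.67 -0.17  1.25  0.83] F [ 0.9 -0.5 -4.1] w 0.26
140 :::::::::::::::::::::::::::::--------------------------------------:..:::::::..:::::-
142 :::::::::::::::::::::::::::::--------------------------------------::.:::.......:::-=
144 :::::::::::::::::::::::::::::---------------------------------------------:...:..:=+*
146 :::::::::::::::::::::::::::::----------------=-=-------------------------=-::.::.:=+*
148 ::::::::::::::::::::::::..:::---------------+ooo*==---------------------==-:.::.::=+*
150 ::::::::::::::::::::::..:..:--------=-----==*oo###o*+=------------------==-:..:.::=+*
152 :::::::::::::::::::::......:------=*#oo##%%%#oooooo###o*==--------------=+=:::.:::-++
154 :::::::::::::::::::...:=*#*=-----=+o%888888888@#oooooo###o+=----------=+**+-.::.::-++
156 :::::::::::::::::::::=#888888%o=-=o%@88888888888%ooooooooooo*++==----=+*oo+-:..:::-++
158 :::::::::::::::::::-o@8888888888@o#%@@%%%@@@@888@#oooooooooooooo*+===+*ooo+-::::::-++
[... 208 characters left out ...]
%%%@%###oooo######ooo*oo*o###%%%%%%%%@#oooooooooooooooooooo*+=
166 :::::::::::-+o#%%%%%%###%%#oooooooooooo##oo*****o###%%%%%%####ooooooooooooooooooo*==-
168 ::::::::::=*#%%%%%%%#oooo##oooooooooooooooooo#####ooo##%%##o#%o*oooooooooooooooo+=---
-0.4 [ 465. -201.  106.] [[393.0, 206.0], [406.0, 189.0]]
-0.3 [ 479. -199.  113.] [[388.0, 202.0], [401.0, 185.0]]
-0.2 [ 491. -198.  121.] [[383.0, 197.0], [396.0, 181.0]]
-0.1 [ 503. -196.  131.] [[378.0, 192.0], [392.0, 176.0]]
0 [ 513. -195.  141.] [[374.0, 187.0], [388.0, 171.0]]
0.1 [ 523. -194.  152.] [[370.0, 181.0], [384.0, 165.0]]
0.2 [ 531. -193.  165.] [[367.0, 175.0], [381.0, 159.0]]
0.3 [ 538. -192.  178.] [[365.0, 169.0], [379.0, 153.0]]
```

{"fn": "send_rows", "kwargs": {
  "increments": [
    [-1, 0, 0, 0],
    [-1.2, 0.3, 0, 0],
    [-0.9, 1, 0, 0],
    [-0.8, 1.5, 0, 0],
    [-0.3, 1.2, 0, 0],
    [0, 0.6, 0, 0]
  ]
}}

```text
time_s: 31.05
eef_pos: [440.2, -241.0, 165.1]
orientation: [0.406, -2.155, 2.125]
force: [-1.5, 0.2, -4.0]
width: 0.262
```

```bash
python3 -c "
from h import *
plan(432,-247,172,96.8)
s=snap('side','pics/b19s.png')
asc(s,340,440,150,200)
for p in (0,.1,.2,.3): print(p,lip(p)[0].round(),proj('side',lip(p)[:2]).round().tolist())"
```

```text
t 31.05 pos [ 440.2 -241.   165.1] tilt y [-0.248 -0.002 -0.969] jaw az -83.0 shift cm [ 1.04 -0.46  0.47] roll 0.2 or other way -179.8 j [-0.63  0.55  1.65 -0.16  1.15  0.89] F [-1.5  0.2 -4. ] w 0.26
150 :::::::::::::::::::::::::::::::::::::::...:-----------::.::---::..::::...::.::::::::::--------::-:::
152 ::::::::::::::::::::::::::::::::::::...:..:-----=------::.:::::::..::::..:::.:=+=-::------------::-:
154 ::::::::::::::::::::::::::::::::::........::-----==-----::.::::::...::::::::-#8888%o+==--------:--::
156 :::::::::::::::::::::::::::::::::::::.:.....::::::::-----:..:::::...::::::.:*@88888888%*+=-----:::::
158 :::::::::::::::::::::::::::::::::::::::::::::.........::::..:.......::::::::=%88888888888%*=----:-::
160 :::::::::::::::::::::::::::::::::::::::::::::::::::.:...:.....::::::.:::::::-+#%@888888888o=------::
162 ::::::::::::::::::::::::::::::::::::=*oo*=--::::::::::::::::..:::::::.::::::-+oooo#@8888@*=-----:::-
164 ::::::::::::::::::::::::::::::::::=o88888888@%#*=--::::::::::.:::::::.::::::-+ooooooo##o+=------:-::
166 ::::::::::::::::::::::::::::::::=o888888888888888888%#
[... 1252 characters left out ...]
#ooooooooooooooooooooooooo**+++++++++++++*#@@%888888o-
192 :::::::-+**++++****oooooooo*oooooooooooooooooooooo*****oooooooooooooooo**+++++++++++++*#%#o%888888%=
194 :::::-+**++=+===+++**oooooooooooooooooo*o*ooooooooo******ooooooooooooo**+++++++++++++o%%#**@888888%=
196 :::-+**++=+=======++++**oooooooo*ooooooooooooooooooo****ooooooooooooo**++++++++++++*o%%o**#8888888@+
198 :-=+**+===++====++++++******ooooooooo*o*ooooooooooo****oooooooooooooo##ooo***+++++*#%#****%8888888@*
0 [ 548. -190.   81.] [[357.0, 205.0], [371.0, 189.0]]
0.1 [ 557. -189.   93.] [[354.0, 200.0], [368.0, 184.0]]
0.2 [ 565. -188.  105.] [[351.0, 194.0], [365.0, 178.0]]
0.3 [ 572. -187.  118.] [[348.0, 188.0], [363.0, 173.0]]
```

{"fn": "send_rows", "kwargs": {
  "increments": [
    [0.6, -0.1, 0.3, 0],
    [0.4, -0.1, 0.2, 0],
    [0, 0, 0, 0]
  ]
}}

```text
time_s: 31.35
eef_pos: [430.0, -246.7, 167.5]
orientation: [0.413, -2.156, 2.119]
force: [-0.7, -0.5, -4.3]
width: 0.267
```

{"fn": "send_rows", "kwargs": {
  "increments": [
    [0, 0, 0, 0],
    [0, 0, 0, 0]
  ],
  "claw": 0.55
}}

```text
time_s: 31.52
eef_pos: [430.1, -247.6, 168.7]
orientation: [0.409, -2.155, 2.121]
force: [0.2, 0.2, -4.9]
width: 0.264
```

```bash
cat >> h.py <<'E'
def pit(f):
    plan(432,-247,172,96.8)
    s=snap('side',f); asc(s,340,420,160,214)
    for p in (-.3,-.2,-.1,0,.1,.2,.3): print(p,lip(p)[0].round(),proj('side',lip(p)[:2]).round().tolist())
E
python3 -c "
from h import *
pit('pics/b20s.png')"
```

```text
t 31.52 pos [ 430.1 -247.6  168.7] tilt y [-0.252 -0.    -0.968] jaw az -83.0 shift cm [-0.11 -0.36 -0.05] roll 0.2 or other way -179.8 j [-0.65  0.54  1.66 -0.17  1.15  0.88] F [ 0.2  0.2 -4.9] w 0.26
160 ::::::::::::::::::::::::::::::::::::::::::::::::::::.:.......::::.:..:::::::.:::
162 ::::::::::::::::::::::::::::::::::::=*oo*=--::::::::::::::.....:..:.::::::...:::
164 ::::::::::::::::::::::::::::::::::=#88888888@%#*=---:::::::::::::::....:......::
166 ::::::::::::::::::::::::::::::::-o888888888888888888%#o*=--::::::-=+=-::::......
168 :::::::::::::::::::::::::::::-=*@88888888888888@#%888888888@%#*=--+*#%#o*=::...:
170 :::::::::::::::::::::::::::=*%@888888888888888@#oooo%@88888888888#-.::--==:...::
172 :::::::::::::::::::::::::-*@88@#ooo%%@%@88888888@#ooooo#%88888888*:....:-=-:.:::
174 :::::::::::::::::::::::-*@8888888@#**#@88888888888%oooooooo#%888@=:...:=*+-::.::
176 :::::::::::::::::::::-+#@88888888888@%%@@888888888@#ooooooooooooo+-:.:=*o*=::::.
178 :::::::::::::::::::-=o%%%%@88888888@%########%%%@@%#ooooooooooooooo**+*oo*=::...
180 :::::::::::::::::-=o%%%%%%%@8888@##%%%%%###o
[... 1096 characters left out ...]
+++++++++++**oooo**++++++*##oooooo#@@888888@@
208 %#*++++++++++++++++++++++*+********++++++++++++++****++++++++*o%%%##%@@@@@888@%o
210 %o*++++++++++++++++++++++++++++++*********++++++++++++++++++++*#@@@@@@@@888@@#o*
212 %o*++++++++++++++++++++++++++++++++++++*********++++++++++++++*##%@@@@@888@@#***
-0.3 [ 504. -201.   58.] [[376.0, 218.0], [389.0, 201.0]]
-0.2 [ 517. -200.   66.] [[371.0, 213.0], [384.0, 197.0]]
-0.1 [ 528. -198.   76.] [[367.0, 209.0], [380.0, 192.0]]
0 [ 539. -197.   86.] [[363.0, 203.0], [376.0, 187.0]]
0.1 [ 548. -196.   97.] [[359.0, 198.0], [373.0, 182.0]]
0.2 [ 556. -195.  110.] [[356.0, 192.0], [370.0, 177.0]]
0.3 [ 563. -194.  123.] [[354.0, 186.0], [368.0, 171.0]]
```

{"fn": "send_rows", "kwargs": {
  "increments": [
    [0, 0, 0, 0],
    [0, 0, 0, 0],
    [0, 0, 0, 0]
  ],
  "claw": 0.5
}}

```text
time_s: 31.82
eef_pos: [430.7, -248.1, 170.0]
orientation: [0.406, -2.154, 2.124]
force: [-0.1, -0.4, -4.6]
width: 0.264
```

```bash
python3 -c "
from h import *
pit('pics/b21s.png')" | grep -v '^1[89]\|^2'
```

```text
t 31.82 pos [ 430.7 -248.1  170. ] tilt y [-0.249 -0.002 -0.968] jaw az -83.0 shift cm [-0.09 -0.23 -0.1 ] roll 0.2 or other way -179.8 j [-0.65  0.54  1.66 -0.17  1.15  0.88] F [-0.1 -0.4 -4.6] w 0.26
160 :::::::::::::::::::::::::::::::::::::::::::::::::::::..:..::..:::::..:::::::.:::
162 ::::::::::::::::::::::::::::::::::::=*oo*=--::::::::::::::::..:........::::.:.::
164 ::::::::::::::::::::::::::::::::::=o88888888@%#*=--:::::::::::::::::....::....:.
166 ::::::::::::::::::::::::::::::::-o88888888888888@888%#o*=--::::::-=+=-::--:....:
168 :::::::::::::::::::::::::::::-=*@88888888888888%o#%@8888888@##o=--+*#%#o*=::::.:
170 :::::::::::::::::::::::::::=o%@888888888888888@#ooooo#@8888888888#-:::--=-:::::.
172 :::::::::::::::::::::::::=o@888@###%%@%@888888888%oooooo#%@888888*:....:==-..:.:
174 :::::::::::::::::::::::-*@888888888%o#@88888888888@oo*ooooooo%@8%+:...-+**-.:...
176 :::::::::::::::::::::-=o%88888888888@#%%@@@@888888@#ooooooooooooo**+--+oo*=::..:
178 ::::::::::::::::::::=*##%%%8888888@%%#########%@@@%ooo#%%#oooooooooo**ooo*+-:-::
-0.3 [ 505. -202.   59.] [[376.0, 217.0], [389.0, 201.0]]
-0.2 [ 517. -200.   67.] [[371.0, 213.0], [384.0, 196.0]]
-0.1 [ 529. -199.   77.] [[367.0, 208.0], [380.0, 192.0]]
0 [ 539. -197.   87.] [[363.0, 203.0], [376.0, 187.0]]
0.1 [ 549. -196.   98.] [[359.0, 197.0], [373.0, 182.0]]
0.2 [ 557. -195.  111.] [[356.0, 192.0], [370.0, 176.0]]
0.3 [ 564. -194.  124.] [[353.0, 186.0], [368.0, 170.0]]
```

{"fn": "send_rows", "kwargs": {
  "increments": [
    [0.5, 0.6, 0, 0],
    [0.4, 0.7, 0, 0],
    [0, 0.5, 0, 0],
    [0, 0, 0, 0]
  ],
  "squeeze": 60,
  "claw": 1
}}

```text
time_s: 32.2
eef_pos: [417.0, -249.6, 153.6]
orientation: [0.404, -2.154, 2.127]
force: [1.9, -0.0, -4.5]
width: 0.264
```

{"fn": "send_rows", "kwargs": {
  "increments": [
    [0, 0, 0, 0],
    [0, 0, 0, 0],
    [0, 0, 0, 0],
    [0, 0, 0, 0],
    [-1.3, -0.4, 0, 0],
    [-1.3, -0.4, 0, 0],
    [-0.5, 0, 0, 0],
    [0, 0, 0, 0]
  ],
  "claw": -0.3
}}

```text
time_s: 32.87
eef_pos: [450.9, -247.4, 156.6]
orientation: [0.399, -2.151, 2.133]
force: [-0.4, -0.5, -0.6]
width: 0.65
```

{"fn": "send_rows", "kwargs": {
  "increments": [
    [0, 0, 0, 0],
    [0, 0, 0, 0],
    [0, 0, 0, 0],
    [0, 0, 0, 0],
    [0, 0, 0, 0]
  ],
  "claw": 1,
  "squeeze": 50
}}

```text
time_s: 33.28
eef_pos: [450.1, -246.8, 157.0]
orientation: [0.399, -2.152, 2.133]
force: [0.2, 1.2, -0.3]
width: 0.275
```

{"fn": "send_rows", "kwargs": {
  "increments": [
    [-0.8, 0, 0, 0],
    [-0.8, 0, 0, 0],
    [-1, 0, 0, 0],
    [-1, 0, 0, 0],
    [-1, 0, 0, 0],
    [-1, 0, 0, 0],
    [-1, 0, 0, 0],
    [-1, 0, 0, 0]
  ]
}}

```text
time_s: 33.95
eef_pos: [471.4, -239.7, 161.4]
orientation: [0.519, -2.074, 2.052]
force: [-17.8, -0.6, 24.3]
width: 0.274
```

{"fn": "send_rows", "kwargs": {
  "increments": [
    [-1, 0, 0, 0],
    [-1, 0, 0, 0],
    [-1, 0, 0, 0],
    [-1, 0, 0, 0],
    [-1, 0, 0, 0],
    [-1, 0, 0, 0]
  ]
}}

```text
time_s: 34.45
eef_pos: [479.2, -239.2, 169.1]
orientation: [0.622, -1.983, 1.979]
force: [-15.0, 0.0, 25.7]
width: 0.275
```

```bash
python3 -c "
from h import *
plan(432,-247,172,96.8)
s=snap('side','pics/b22s.png'); t=snap('top','pics/b22t.png'); asc(s,335,440,160,250)
for p in (-.4,-.3,-.2,-.1,0,.1): print(p,lip(p)[0].round(),proj('side',lip(p)[:2]).round().tolist())
g=r.state()['eef_pos'];print(proj('side',[[572,-170,108],[572,-310,108],[423,-190,108]]).round().tolist())"
```

```text
t 34.45 pos [ 479.2 -239.2  169.1] tilt y [-0.479 -0.026 -0.877] jaw az -83.8 shift cm [4.34 2.02 0.26] roll -0.6 or other way 179.4 j [-0.52  0.69  1.41 -0.27  1.47  1.02] F [-15.    0.   25.7] w 0.27
160 ::::::::::::::::::::::::::::::::::::::::::::..:.:.......::=*oooooooo##%%#*=------:-::--::::::::::::::::::
162 :::::::::::::::::::::::::::::::::::::::::=*oo*=-::::....::-+*#oooooo##%%#+::::------:::::::::::::::::::::
164 :::::::::::::::::::::::::::::::::::::::=o88888888@%o=:::.::-+o#ooooo##%%#+::..:.::-::-:::::::::::::::::::
166 :::::::::::::::::::::::::::::::::::::-o8888888888888%=:::::-=+***ooo##%%#*-::::::::--:::-::::::::::::::::
168 ::::::::::::::::::::::::::::::::::-=*@888888888888888#-::.::-=***ooo##%%%#%#ooo*=----::::::::::::::::::::
170 ::::::::::::::::::::::::::::::::=*%@888888888888888888#-::.::-+*o*ooo#%%#+---+***=----:-:::::::::::::::::
172 ::::::::::::::::::::::::::::::-+#@#***oo#%@88888888888@+:::.::=+oooo##%%#+:.....::::::::-::::::::::::::::
174 ::::::::::::::::::::::::::::-+#@%o*++++++++**oo#%@88888@*===+++**ooo##%%#+:..... .:::--::::::::::::::::::
176 ::::::::::::::
[... 3744 characters left out ...]
......:::-==+**oooooooooooooooooooooooooooooooooooooooo###%%%@888888@#*-...::::::::-::-
246 ...............:.:............:::-=++*ooooooooooooooooooooooooooooooooooooooooo###%%%%#o+:..::::::::::--:
248 ..:::::::::::::::.:::...:...........::--=+**ooooooooooooooooooooooooooooooooooooooo####o=.::::::::::::::-
-0.4 [ 544. -194.   50.] [[359.0, 216.0], [372.0, 200.0]]
-0.3 [ 557. -192.   57.] [[354.0, 212.0], [368.0, 196.0]]
-0.2 [ 570. -191.   65.] [[349.0, 208.0], [363.0, 192.0]]
-0.1 [ 581. -189.   74.] [[345.0, 203.0], [359.0, 187.0]]
0 [ 592. -188.   84.] [[341.0, 198.0], [355.0, 182.0]]
0.1 [ 601. -187.   96.] [[337.0, 192.0], [352.0, 177.0]]
[[344.0, 196.0], [376.0, 169.0], [409.0, 215.0]]
```

{"fn": "send_rows", "kwargs": {
  "increments": [
    [0.7, 0.35, 0, 0],
    [0.7, 0.35, 0, 0],
    [0.7, 0.35, 0, 0],
    [0.4, -0.4, 0, 0],
    [0.4, -0.8, 0, 0],
    [0.4, -0.8, 0, 0],
    [0.4, -0.8, 0, 0],
    [0, 0, 0, 0]
  ],
  "squeeze": 120
}}

```text
time_s: 35.22
eef_pos: [454.2, -241.2, 180.9]
orientation: [0.619, -2.002, 1.975]
force: [3.4, 0.3, 4.4]
width: 0.257
```

{"fn": "send_rows", "kwargs": {
  "increments": [
    [0, 0, 0, 0],
    [0.7, 0.35, 0, 0],
    [0.8, 0.45, 0, 0],
    [0.8, 0.45, 0, 0],
    [0.8, 0.45, 0, 0],
    [0, 0, 0, 0],
    [0, 0, 0, 0],
    [0, 0, 0, 0]
  ]
}}

```text
time_s: 35.88
eef_pos: [454.7, -240.7, 179.8]
orientation: [0.546, -2.054, 2.028]
force: [2.8, 0.5, -9.0]
width: 0.263
```

{"fn": "send_rows", "kwargs": {
  "increments": [
    [0.4, -0.75, 0, 0],
    [0.4, -0.75, 0, 0],
    [0.7, 0.3, 0, 0],
    [0.9, 0.45, 0, 0],
    [0.9, 0.45, 0, 0],
    [0.9, 0.45, 0, 0],
    [0, 0, 0, 0],
    [0, 0, 0, 0]
  ]
}}

```text
time_s: 36.55
eef_pos: [457.1, -239.6, 182.9]
orientation: [0.44, -2.122, 2.08]
force: [3.4, -1.3, -10.3]
width: 0.262
```

{"fn": "send_rows", "kwargs": {
  "increments": [
    [0, -0.5, 0, 0],
    [0, 0, 0, 0],
    [0, 0, 0, 0],
    [0, 0, 0, 0]
  ]
}}

```text
time_s: 36.88
eef_pos: [457.5, -239.4, 184.4]
orientation: [0.446, -2.123, 2.074]
force: [5.7, 1.0, -10.5]
width: 0.261
```

```bash
python3 -c "
from h import *
plan(520,0,250,128)
s=snap('side','pics/b23s.png'); t=snap('top','pics/b23t.png'); asc(s,335,450,140,232)
for p in (-.4,-.3,-.2,-.1,0): print(p,lip(p)[0].round(),proj('side',lip(p)[:2]).round().tolist())
asc(cv2.imread('pics/b23t.png')[::2,::2].copy(),185,275,85,165)"
```

```text
t 36.88 pos [ 457.5 -239.4  184.4] tilt y [-0.306  0.006 -0.952] jaw az -84.0 shift cm [ -6.61  -8.02 -23.4 ] roll -32.0 or other way 148.0 j [-0.6   0.57  1.56 -0.18  1.28  0.93] F [  5.7   1.  -10.5] w 0.26
140 :::::::::::::::::::::::::::::::::::::::::::::::::::..::-:::...:::::..::::::::::::::--------------:::-::::::::::::::
142 :::::::::::::::::::::::::::::::::::::::::::::::::--::..:::::..::::::::.::..:.::::----------------:--:::::::::::::::
144 :::::::::::::::::::::::::::::::::::::::::::::::::---:....:.:...:::::::..::::..:::--------------:::--:::::::::::::::
146 :::::::::::::::::::::::::::::::::::::::::::::::::----:.:....:....::::::::=oo#oo*oo**+=-=---------::-:::::::::::::::
148 :::::::::::::::::::::::::::::::::::::::::::::...:-----::...:::::..:::::::*@888888888@*=----------::::::::::::::::::
150 ::::::::::::::::::::::::::::::::::::::::::.....:-------:..::::::..:::::.:+%88888888@%*=-----------:--::::::::::::::
152 :::::::::::::::::::::::::::::::::::::::::.....::--------:.:::::.:..::::::-*##%%%@@@%%*=-----------:-:::::::::::::::
154 :::::::::::::::::::::::::::::::::::::::...:....
[... 8007 characters left out ...]
=============-..:o888888888@#+=::::
151 *******************++++++++++++++++++++========--===================-..+::....::::::::::::
153 **********************++++++++++++++++++++========--================-.+.::::::::::::::::::
155 o************************++++++++++++++++++++========--=============-=::::::::::::::::::::
157 oooo************************++++++++++++++++++++========--===========:::::::::::::::::::::
159 ooooooo***********************++++++++++++++++++++========---=======-:::::::::::::::::::::
161 ooooooooooo**********************++++++++++++++++++++========---====-:::::::::::::::::::::
163 ooooooooooooo***********************++++++++++++++++++++========---=-:::::::::::::::::::::
```

{"fn": "send_rows", "kwargs": {
  "increments": [
    [-0.8, 0.6, 0, 0],
    [-0.4, 0.9, 0, 0],
    [-0.6, 0.8, 0, 0],
    [-1, 0, 0, 0],
    [-1, 0, 0, 0],
    [-1, 0, 0, 0],
    [-1, 0, 0, 0],
    [-1, 0, 0, 0]
  ],
  "squeeze": 60
}}

```text
time_s: 37.65
eef_pos: [461.5, -235.5, 172.7]
orientation: [0.568, -2.034, 1.99]
force: [-13.0, 0.3, 20.9]
width: 0.263
```

{"fn": "send_rows", "kwargs": {
  "increments": [
    [-1, 0, 0, 0],
    [-1, 0, 0, 0],
    [-1, 0, 0, 0],
    [-1, 0, 0, 0],
    [-1, 0, 0, 0],
    [-1, 0, 0, 0],
    [-1, 0, 0, 0],
    [-1, 0, 0, 0]
  ]
}}

```text
time_s: 38.32
eef_pos: [478.6, -232.6, 184.5]
orientation: [0.679, -1.921, 1.899]
force: [-12.2, 2.5, 20.8]
width: 0.261
```

{"fn": "send_rows", "kwargs": {
  "increments": [
    [-1, 0, 0, 0],
    [-1, 0, 0, 0],
    [-1, 0, 0, 0],
    [-1, 0, 0, 0]
  ],
  "squeeze": 120
}}

```text
time_s: 38.65
eef_pos: [487.8, -230.8, 189.2]
orientation: [0.725, -1.863, 1.852]
force: [-10.6, 2.7, 20.8]
width: 0.261
```

{"fn": "send_rows", "kwargs": {
  "increments": [
    [0.5, 0.1, 0, 0],
    [0.5, -0.4, 0, 0],
    [0.35, -0.6, 0, 0],
    [0.35, -0.6, 0, 0],
    [0.35, -0.6, 0, 0],
    [0.35, -0.6, 0, 0],
    [0.35, -0.5, 0, 0],
    [0, 0, 0, 0]
  ]
}}

```text
time_s: 39.32
eef_pos: [483.1, -233.2, 236.7]
orientation: [0.728, -1.858, 1.844]
force: [-2.0, -0.2, -1.1]
width: 0.259
```

{"fn": "send_rows", "kwargs": {
  "increments": [
    [0.6, 0.2, 0, 0],
    [0.85, 0.45, 0, 0],
    [0.85, 0.45, 0, 0],
    [0.85, 0.45, 0, 0],
    [0.85, 0.45, 0, 0],
    [0.85, 0.45, 0, 0],
    [0.5, 0.2, 0, 0],
    [0, 0, 0, 0]
  ]
}}

```text
time_s: 39.98
eef_pos: [421.5, -237.9, 250.7]
orientation: [0.72, -1.863, 1.853]
force: [-0.4, 0.2, -1.9]
width: 0.258
```

{"fn": "send_rows", "kwargs": {
  "increments": [
    [0, 0, 0, 0],
    [0, 0, 0, 0],
    [0.6, -0.9, 0, 0],
    [0.6, -1, 0, 0],
    [0.6, -1, 0, 0],
    [0.6, -1, 0, 0],
    [0, 0, 0, 0],
    [0, 0, 0, 0]
  ]
}}

```text
time_s: 40.65
eef_pos: [429.4, -239.4, 301.5]
orientation: [0.717, -1.865, 1.858]
force: [-0.1, 0.2, -2.2]
width: 0.263
```

```bash
python3 -c "
from h import *
plan(500,-15,235,96.8)
s=snap('side','pics/b24s.png'); asc(s,335,440,140,226)
for p in (-.6,-.4,-.2,0): print(p,lip(p)[0].round(),proj('side',lip(p)[:2]).round().tolist())"
```

```text
t 40.65 pos [ 429.4 -239.4  301.5] tilt y [-0.618 -0.021 -0.786] jaw az -86.1 shift cm [-11.21   0.4  -21.71] roll -2.9 or other way 177.1 j [-0.53  0.56  1.34 -0.35  1.81  0.98] F [-0.1  0.2 -2.2] w 0.26
140 :::::::::::::::::::::::::::::::::::::::::::::::::------=---------------=---=*ooooooooooooooo*=--------:::
142 :::::::::::::::::::::::::::::::::::::::::::::::::----=---------------------=+ooooooooooooooo*+-------:-::
144 :::::::::::::::::::::::::::::::::::::::::::::::::------------=-=-=---------=+*oooooooooooooo*+=-------:::
146 :::::::::::::::::::::::::::::::::::::::::::::::::---------------------------=+ooooooooooooo##*=-------:::
148 :::::::::::::::::::::::::::::::::::::::::::::.:.:------------------------===++*oooooooooo#@@@#+------:-::
150 :::::::::::::::::::::::::::::::::::::::::::....:-----------=-----------=*oo*ooooooooo###%@@@@@o=----:---:
152 :::::::::::::::::::::::::::::::::::::::::.....::------=--------======+++**oo##ooooooooooo#@@@@o=-----::-:
154 :::::::::::::::::::::::::::::::::::::::.....:..:------==---==+*o***ooooooooooooooooooooooo%@@@%*--:----::
156 :::::::::::
[... 3363 characters left out ...]
+o%%#*+++**o@8888888888888888%*
218 %%%%@@%###ooo****+++++++++++++++++++++++++++++++++++++++++++++*****o%oooooo%%#*+++**o@8888888888888888%+-
220 ######%%%%%%#%##ooo****++++++++++++++++++++++++++++++++++++++++++++***oo#%%%o*++++*#8888888888888888@#+-:
222 ooooooo#####%%%%%%####ooo***+++++++++++++++++++++++++++++++++++++++++++++*****+++o@8888888888888888@o=:.:
224 oooooo#oooooo######%%%%%####ooo***+++++++++++++++++++++++++++++++++++++++++**+++o@8888888888888888@o=:..:
-0.6 [ 469. -197.  171.] [[394.0, 180.0], [408.0, 164.0]]
-0.4 [ 497. -194.  181.] [[382.0, 173.0], [396.0, 157.0]]
-0.2 [ 523. -191.  196.] [[371.0, 163.0], [386.0, 148.0]]
0 [ 545. -188.  215.] [[362.0, 152.0], [377.0, 137.0]]
```

Weight reading is back to the empty scoop (2.2 N) and balls show in the dish. Now place the scoop on open bench, release, withdraw and hand in.

{"fn": "send_rows", "kwargs": {
  "increments": [
    [-0.8, -0.6, -1.8, 0],
    [-1.3, -0.92, -2.8, 0],
    [-1.3, -0.92, -2.8, 0],
    [-1.3, -0.92, -2.8, 0],
    [-1.3, -0.92, -2.8, 0],
    [-1.3, -0.92, -2.8, 0],
    [-1.3, -0.92, -2.8, 0],
    [-1.3, -0.92, -2.8, 0]
  ]
}}

```text
time_s: 41.37
eef_pos: [537.8, -15.6, 297.8]
orientation: [0.709, -1.856, 1.85]
force: [0.7, -0.5, -2.7]
width: 0.259
```

{"fn": "send_rows", "kwargs": {
  "increments": [
    [-0.3, 0, -0.8, 0],
    [-1.2, 1.5, 0, 0],
    [-1.2, 1.5, 0, 0],
    [-1.2, 1.5, 0, 0],
    [-1.2, 1.5, 0, 0],
    [-1.2, 1.5, 0, 0],
    [-1, 1.3, 0, 0],
    [-0.9, 1.1, 0, 0]
  ]
}}

```text
time_s: 42.03
eef_pos: [543.0, 3.1, 162.4]
orientation: [0.72, -1.857, 1.864]
force: [-0.5, -0.3, -2.5]
width: 0.26
```

{"fn": "send_rows", "kwargs": {
  "increments": [
    [-0.6, 0.8, 0, 0],
    [-0.5, 0.7, 0, 0],
    [-0.4, 0.6, 0, 0],
    [-0.35, 0.5, 0, 0],
    [-0.35, 0.5, 0, 0],
    [-0.35, 0.5, 0, 0],
    [-0.35, 0.5, 0, 0],
    [-0.35, 0.5, 0, 0]
  ],
  "squeeze": 40
}}

```text
time_s: 42.7
eef_pos: [533.3, 2.7, 118.7]
orientation: [0.737, -1.834, 1.848]
force: [0.2, 2.6, 23.6]
width: 0.265
```

{"fn": "send_rows", "kwargs": {
  "increments": [
    [-0.3, 0.5, 0, 0],
    [-0.3, 0.5, 0, 0],
    [-0.3, 0.5, 0, 0],
    [0, 0, 0, 0]
  ]
}}

```text
time_s: 43.03
eef_pos: [534.7, 3.1, 121.1]
orientation: [0.729, -1.835, 1.857]
force: [0.8, 0.2, -2.3]
width: 0.26
```

{"fn": "send_rows", "kwargs": {
  "increments": [
    [0, 0, 0, 0],
    [0, 0, 0, 0],
    [0, 0, 0, 0],
    [0, 0, 0, 0],
    [0, 0, 0, 0],
    [0, 0, 0, 0],
    [0, 0, 0, 0],
    [0, 0, 0, 0]
  ],
  "claw": -0.8
}}

```text
time_s: 43.7
eef_pos: [535.1, 2.6, 122.5]
orientation: [0.728, -1.834, 1.858]
force: [0.5, 0.2, -1.3]
width: 0.9
```

{"fn": "send_rows", "kwargs": {
  "increments": [
    [0.5, -0.7, 0, 0],
    [1, -1.3, 0, 0],
    [1.5, -2, 0, 0],
    [1.5, -2, 0, 0],
    [1.5, -2, 0, 0],
    [1.5, -2, 0, 0],
    [0, 0, 0, 0],
    [0, 0, 0, 0]
  ]
}}

```text
time_s: 44.37
eef_pos: [539.7, 1.5, 254.2]
orientation: [0.733, -1.831, 1.853]
force: [0.2, -0.1, -0.2]
width: 0.9
```

```bash
python3 -c "
from h import *
plan(500,-15,235,96.8)
t=snap('top','pics/endt.png'); s=snap('side','pics/ends.png')
b=balls(t,385,490,195,305); print('dish',None if b is None else cast('top',b,85)[:,:2].round().tolist())
asc(s[::2,::2].copy(),120,200,80,160)
r.job_done()"
```

```text
t 44.37 pos [539.7   1.5 254.2] tilt y [-0.638 -0.034 -0.769] jaw az -86.1 shift cm [1.92 4.06 1.4 ] roll -2.9 or other way 177.1 j [-0.14  0.72  1.18 -0.13  1.92  1.36] F [ 0.2 -0.1 -0.2] w 0.9
dish [[554.0, -216.0], [450.0, -243.0], [556.0, -255.0], [531.0, -184.0]]
80 *%%%%%#-:::::::-::-o8%@@@@@@@@@@@@%:::=o%*-----------------------------------===
82 +o%%%%%%=:::--::::-=%8%@@@@@@@@@@@@@%#+----------------------------+88888@*=--==
84 :=#%%%%%%%%%%%#=:::-=o8@@@@@@@@@@%+------------------------------+888888888888#=
86 ::::=#%%%%%%%%%+-:::-=*@8@@@@%*=---:---------------------------o8%#@88888888888o
88 --:::::-+#%%%%#*++=::--+%8#+--:------------------------------o8@#oooooooo#@88888
90 ------:::::-+o***o#*--+ooo=--------------------------------*8@##oooooooooooooooo
92 ----------::+++**oooooo***-------------------------------+88##@88888%ooooooooooo
94 ------------+***ooooooooo*-----------------------------=88####8888888%##oooooooo
96 ------------=++********+++*--------------------------=88##@8888@@@@@8888888@@##o
98 -----------=#+++++++++++o@o------------------------=@8###@888888%oo@8888
[... 1905 characters left out ...]
o%%%%%%%%@####%@@@@@@*-----------------------+%#@888888888
146 :---------------------::-+o%%%%##*-::-*%@o=-----------------------=#@@%%@@@@@@@@
148 :::::::--------------------:-+oo-:::-------------------=+%@@@@@@o==#@88@@@@@@@@@
150 -:::::::::-------------------------------------------o@@#ooooooo*o@88@@888@88888
152 ::-------------------------------------------------=@@##ooooooo****#@8@@@@@888@@
154 ::::-----------------------------------------------#8oooooooooooo***o@8@@@@@@@@@
156 ::::::---------------------------------------------*8#ooooooooooo*****8o*#%%%o*-
158 ::::::::-------------------------------------------=#@#oooooooo*oo***@@---------
the job is handed in; nothing more can be done
```

The job is handed in at 44.4 s, within the 72 s limit. The run gives no verdict. My last checks agree with success, except that the count of four balls in the dish is not fully certain.

- **Knob:** I turned it back to zero and checked it from above before loading. The pointer read about 7.5° against the zero mark at 7–8°. I did not look at it again after loading.
- **Balls:** I scooped them up against the tray ramp, carried them nose-up and tipped them out inside the dish. The pouring did not go to plan at first. The scoop would not pivot in the grip, so I put it down in the dish and pushed its lip against the far wall. I then pulled the scoop back, and it caught once on the near wall.
- **Ball count:** The held weight went back to the empty scoop's (about 2 N). The circle detector found four candidates in the dish, but one of the four may be a false match. It had also missed balls and found false ones earlier, in the tray.
- **Scoop:** It was released nose-down onto open bench between the tray and the shaker. The last side picture shows it standing upright and flat with nothing touching it.
- **Robot:** The gripper is open and well clear, with no contact force.
- **Not measured at the end:** The exact final tilt of the scoop, and whether the bystanders moved. I saw no contact with them.

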